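Feed a block through a boring jig with a push paddle

TASK

Lay the beech block on the open infeed end of the boring jig, its narrow end flat against the fence, and let go of it. Then take the push paddle from its leaning rest and with it feed the block along the fence, under the clear guard, until it meets the end stop, keeping it flat against the fence and your fingers off it all the way under the guard. Lean the paddle back in its rest as it stood, and leave the other things on the bench alone.

Things in the scene. Friction and masses are not known exactly. Their poses are not given: they have to be found in the camera images.
- block: Beech block, 55 (own x) x 80 (own y) x 32 mm (z), about 0.12 kg; origin at the centre of its underside. It starts on the bench in one of three places left of the jig, any yaw up to 0.7 rad either way. Best grasped across its 55 mm, between the two 80 mm long sides.
- jig: Fixed boring jig, varying pose. Origin on the bench under it; x points to the fence, the feed runs to -y. Ply base x -65 to +85, y -150 to +150 mm, its top (the lane) at z = 12. Fence: straight rail the whole length, face at x = +42, top z = 52. Near side (-x) open. Open infeed end: y = -15 to +150. The block with its narrow end on the fence has its origin at x = +2, its 80 mm across the lane.
- jig_home (a point): Point on the lane where the block's origin is when it is home, against fence and end stop: (+2, -67.5, 12) mm in the jig's frame. The end stop is a dark block across the lane, face at y = -95 mm, 24 mm high over the lane. The home block's rear face is 25 mm inside the guard, so only a leaning paddle (25 to 45 degrees from vertical, top towards +y) can push it there.
- jig_guard (a point): Middle of the guard's front lower edge, (+2, -15, 86) mm in the jig's frame. The guard is a clear plate with yellow front and back edges over the lane, y = -15 to -135, x = -45 to +81, z = 86 to 94 mm (74 mm clear over the lane), on two yellow posts behind the fence; a steel bush and two black knobs on top reach z = 115 mm.
- paddle: Push paddle, wooden board 14 thick, 210 long, 60 wide (90 above 75 mm up), black rubber nose of radius 7, 60 wide, on its lower edge; 0.16 kg. Origin: middle of the nose axis. In its own frame it LEANS: the board runs up along (-0.574, 0, 0.819), width along y, thickness along (0.819, 0, 0.574). In its rest z is vertical. Push with z vertical, x along the feed, nose axis about 16 mm over the lane.
- paddle_grip (a point): Centre of the paddle's cork grip (16 mm thick, 70 mm wide, from 135 to 197 mm up the board), 165 mm from the origin up along the board, own position (-94.6, 0, 135.2) mm. Pinch it across its thickness with the fingers pointing down along the board (leaning 35 degrees).
- rest: Wooden rest fixed to the bench, varying pose. Origin on the bench under the nose of the resting paddle; axes as the resting paddle's, whose origin is then at (0, 0, 17) mm, give or take 4. The paddle leans to -x, towards the robot. Base plate x -90 to +40, y -60 to +60, 10 thick. A back board supports the paddle's underside up to 105 mm along it. Lift it out along its length; put it back the same way.
- rest_toe (a point): Middle of the top of the toe ledge in front of the nose, (15, 0, 28) mm in the rest's frame; the ledge is 12 mm thick and 2 mm clear of the nose. Two cheeks beside the nose, inner faces at y = +-37 mm, x from -40 to +20, reach z = 41 mm (7 mm play each side of the 60 mm wide part).
- tin: Small grey round tin, 48 mm across and 38 mm high, origin under its centre; starts in one of the three places left of the jig. Leave it alone.
- wax: Pale block of wax, 32 (x) x 60 (y) x 26 mm, origin under its centre; starts in one of the three places left of the jig. Leave it alone.
- gauge: Wooden marking gauge, 76 x 190 (y) x 44 mm, origin under its centre; lies beyond the jig at the far left. Leave it alone.
Not all that is in view belongs to the job. Leave any blue look-alike of the block alone.

How it is judged:
By the outcome, as a careful person would: the job done as asked, in the order asked, and still so for the second after the job is handed in, with the robot touching nothing.
It also fails if it takes over 69 s, if anything falls off the work surface, if the arm or the gripper's body presses on something with over 40 N, if the wrist force passes 120 N, or if a joint passes its speed limit or range.

ROBOT

A 7-joint arm with a two-finger parallel gripper is mounted at the origin on a cart in front of the work surface, level with it; the furniture and walls round the work are solid. World frame = base frame: x ahead of the robot, y to its left, z up, the work surface at z = 0. Lengths are in mm, angles in degrees, forces in N, time in s.
With the tool pointing down it reaches from about 425 to 875 mm from the base axis. Payload 4.7 kg.
Tool frame: the origin (TCP) lies midway between the tips of the shut fingers; the grasp point (between the pads) lies 19 mm behind it; x points along the fingers, y is the direction in which the jaws open and shut, and the axes are right-handed (so a half turn about x gives the same grasp; the last joint's range is limited). The gripper opens to 87 mm and grips with 3 to 60 N. Pads are 19 mm wide; open, the fingers measure 117 mm over their backs; the gripper's body (75 mm by 190 mm) begins 51 mm behind the grasp point.
Start: joints at [-64.28, 18.392, -4.016, 83.108, 1.295, 78.541, -3.26], TCP at [273.829, 589.53, 199.487] pointing down, gripper open.
Joint ranges: [-163.93, 163.93], [-17.29, 119.83], [-79.2, 71.16], [3.27, 140.29], [-89.18, 269.18], [5.43, 117.66], [-154.24, 154.24]. Speed limits (degrees/s): [147.25, 147.25, 180, 180, 180, 180, 180].

INTERFACE

Orientations are given as [roll, pitch, yaw] about the fixed x, y, z axes, in that order (R = Rz(yaw) Ry(pitch) Rx(roll)).
In Python, from workcell import manip, cams, job gives the robot as it stands.
- The arm moves only by the tool move_arm, never from a script. Its argument "steps" is a list of rows, each an object of numbers: "jaw": the finger opening in m, from 0 to 0.087; "dx", "dy", "dz": the shift along the tool's x, y, z in m; "ax", "ay", "az": the turn, a rotation vector about the tool's x, y, z in rad. A call has 1 to 5 rows; each row shifts and turns the commanded pose from where the row before left it, along the tool's axes as they then stand; what a row does not reach is not made up. A row lasts 1/8 s, in which the tool goes at most 62.5 mm and 10.7 degrees, less where a joint would pass 70% of its speed; a pose out of reach is approached as far as the arm can. A call is refused whole if a number of a shift passes 0.0625 or a number of a turn 0.188, either way. A call with a gripper value outside its range is refused whole. The fingers move at their own pace and stop on an object; "grip_force" is the grip in N (left out, the last holds). Time passes only in rows, so rows that do not move let the fingers close. It gives the time, the measured TCP pose, the force and the opening at its end, in the units of the state.
- manip.get_state(): the state, without advancing time (a new reading comes with each control period).
- cams.grab_frame(name): name is "side" or "top" or "wrist"; returns a dict with "frame" (480x640x3 uint8, red, green, blue), "fx", "fy", "cx", "cy" (pixels), "k1" (the pictures are not rectified: a ray, as slopes to the right and down, at radius r is drawn at 1 + k1 r^2 times it, then the intrinsics apply), "R" (3x3) and "t" (3): a world point X has camera coordinates R X + t. Camera axes: x right, y down, z forward; pixel columns grow to the right and rows downward; lengths in mm; the calibration is good to about 2 mm. A picture is of the moment at which its call begins. There is no depth.
- job.hand_in(): hands the job in, once; it reports no verdict.
The state is a dict: "t": time; "joints": joint angles; "joint_vel": joint speeds; "tau": joint torques, N m; "position": TCP position; "orientation": TCP orientation; "wrist_force": force on the tool from outside, world axes, zero at the start; "wrist_torque": the same for the moment, N m; "opening": finger opening in mm.
Only numpy, scipy, OpenCV 4.12 (cv2) and the standard library are available. Lean on these libraries where they do the work, as an engineer would, in place of code of your own. Each camera call takes 0.05 s, during which the arm holds its last target.

## Working session

There is one attempt and no reset: what is moved stays moved. The work goes in short steps, Python scripts to look and compute and a tool call to move; the robot and the scene stay as the last step left them, time stands still between calls to the robot, and variables do not carry over. Pictures are saved under pics/ and viewed, and the job is handed in when it is done.

Besides the shell and the picture viewer there is one more tool, called after "Emit:" as a command line: name --argument value ..., lists and objects as JSON in quotes. move_arm: Moves the arm, as the interface text tells. Its arguments: {"type":"object","properties":{"steps":{"type":"array"},"grip_force":{"type":"number"}},"required":["steps"]}

```bash
ls; mkdir -p pics; python3 - <<'E'
from workcell import manip, cams, job
import cv2
print(manip.get_state())
for n in ["side","top","wrist"]:
    d=cams.grab_frame(n)
    cv2.imwrite(f"pics/a_{n}.png",d["frame"][:,:,::-1])
    print(n,{k:v for k,v in d.items() if k!="frame"})
E
```

```text
pics
{'t': 0.0, 'joints': array([-64.28119383,  18.43823323,  -4.01557947,  83.1760158 ,
         1.29580009,  78.54117857,  -3.25932873]), 'joint_vel': array([ 0.00037847, -0.09630216, -0.01656874, -0.0265943 , -0.01475747,
       -0.01058951,  0.12482175]), 'tau': array([-3.00619658e-04, -4.91292787e+01, -4.04091440e-01, -3.12537181e+01,
       -6.39034552e-02,  4.36263601e-02,  1.81411397e-04]), 'position': array([273.58215429, 588.9483659 , 198.36118568]), 'orientation': array([ -86.55942522,   89.88966415, -111.46758062]), 'wrist_force': array([ 1.13689271, -0.58696661, -0.62182022]), 'wrist_torque': array([-0.04565618,  0.02659041,  0.04850214]), 'opening': 87.08356159602513}
side {'fx': 551.2865069028946, 'fy': 551.2865069028946, 'cx': 312.0990496648855, 'cy': 247.13138674275697, 'k1': -0.09635705662182273, 'R': array([[-0.82565827, -0.56407827,  0.01020423],
       [-0.34706669,  0.49358607, -0.79744436],
       [ 0.44478437, -0.66195808, -0.6033062 ]]), 't': array([ 499.22968747,  242.93476458, 1504.19260836])}
top {'fx': 574.9817484498788, 'fy': 574.9817484498788, 'cx': 311.3595186190034, 'cy': 238.30389086721766, 'k1': 0.06414519969902034, 'R': array([[-0.00149906, -0.99999495, -0.00280283],
       [-0.99054512,  0.00186937, -0.13717461],
       [ 0.13717915,  0.0025707 , -0.99054292]]), 't': array([ 101.06012575,  523.74619434, 1533.3192797 ])}
wrist {'fx': 361.4908622077822, 'fy': 361.4908622077822, 'cx': 318.21141625313265, 'cy': 241.23045645990214, 'k1': -0.03699134221060395, 'R': array([[ 0.42136702,  0.90688888, -0.00154565],
       [ 0.86723788, -0.40244438,  0.29315008],
       [ 0.26523251, -0.12486422, -0.95606519]]), 't': array([-648.77864793,  -35.40257103,  391.7824959 ])}
```

View pics/a_top.png

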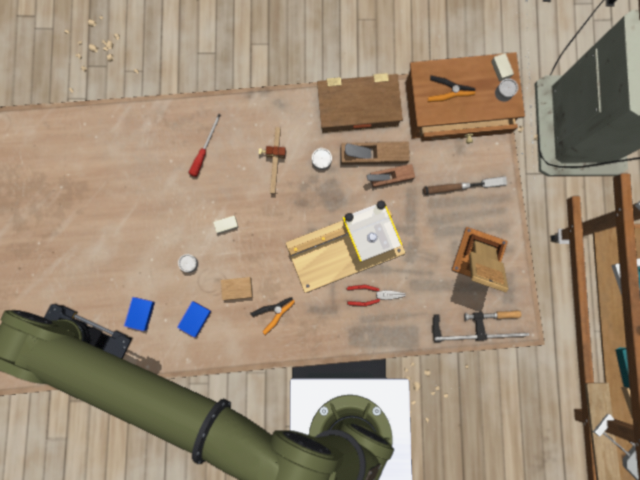

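View pics/a_side.png

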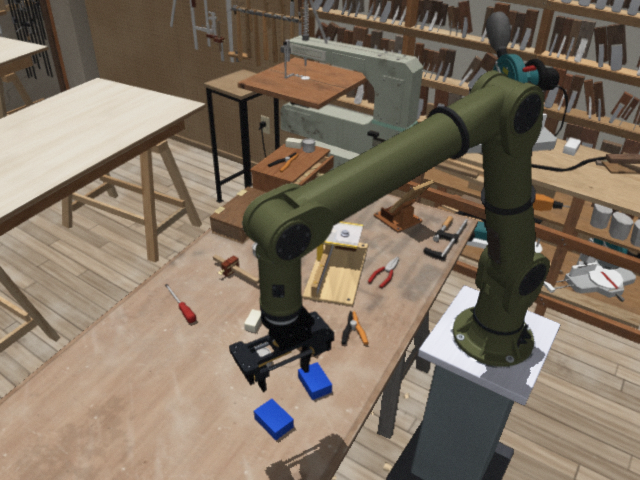

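View pics/a_wrist.png

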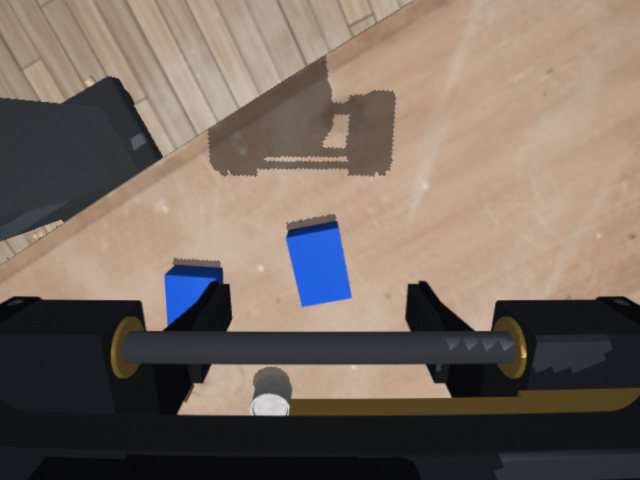

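```bash
cat > h.py <<'E'
import numpy as np, cv2
from workcell import manip, cams, job
from scipy.spatial.transform import Rotation as Rn
def grab(n,save=None):
    d=cams.grab_frame(n); d["frame"]=np.array(d["frame"])
    if save:
        cv2.imwrite(f"pics/{save}.png",d["frame"][:,:,::-1]); np.savez(f"{save}.npz",**d)
    return d
def load(s): 
    z=np.load(f"{s}.npz"); return {k:z[k] for k in z.files}
def K(d): return np.array([[d["fx"],0,d["cx"]],[0,d["fy"],d["cy"]],[0,0,1.]],float)
def dist(d): return np.array([float(d["k1"]),0,0,0])
def ray(d,uv):
    p=cv2.undistortPoints(np.array(uv,float).reshape(-1,1,2),K(d),dist(d)).reshape(-1,2)
    v=np.c_[p,np.ones(len(p))]@d["R"]
    c=-d["R"].T@d["t"]
    return c,v
def onz(d,uv,z):
    c,v=ray(d,uv); s=(z-c[2])/v[:,2]
    return c+v*s[:,None]
def proj(d,X):
    return cv2.projectPoints(np.array(X,float).reshape(-1,1,3),cv2.Rodrigues(np.array(d["R"]))[0],np.array(d["t"],float),K(d),dist(d))[0].reshape(-1,2)
def tri(ds,uvs):
    A=np.zeros((3,3));b=np.zeros(3)
    for d,uv in zip(ds,uvs):
        c,v=ray(d,uv); v=v[0]/np.linalg.norm(v[0]); P=np.eye(3)-np.outer(v,v); A+=P;b+=P@c
    return np.linalg.solve(A,b)
def crop(d,x0,y0,x1,y1,s,name):
    im=np.ascontiguousarray(d["frame"][y0:y1,x0:x1,::-1]); im=cv2.resize(im,None,fx=s,fy=s,interpolation=cv2.INTER_CUBIC)
    cv2.imwrite(f"pics/{name}.png",im)
def tcp():
    s=manip.get_state(); return s["position"],Rn.from_euler("xyz",s["orientation"],degrees=True).as_matrix(),s
E
python3 - <<'E'
from h import *
d=grab("top","b_top")
crop(d,210,190,420,310,3.8,"c1"); crop(d,430,210,530,320,5,"c2")
s=grab("side","b_side"); crop(s,290,210,460,330,4.5,"c3")
E
```

```text
(no output)
```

View pics/c1.png

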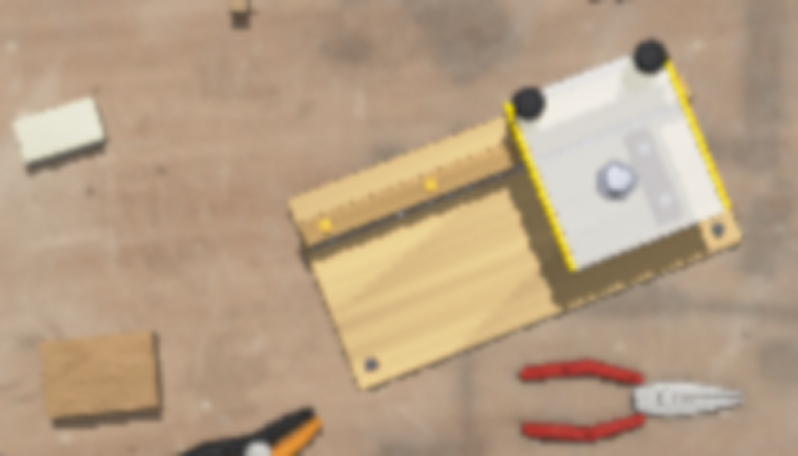

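View pics/c2.png

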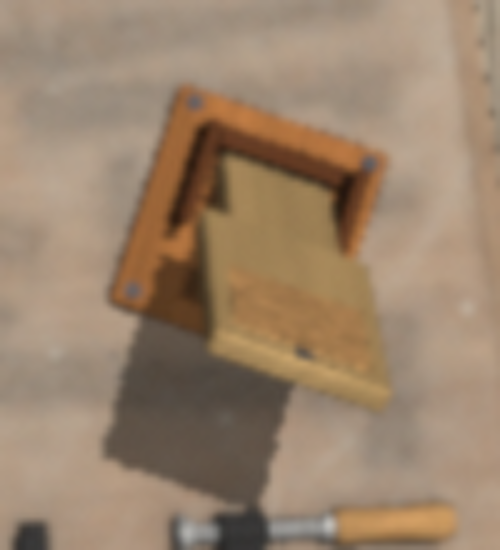

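View pics/c3.png

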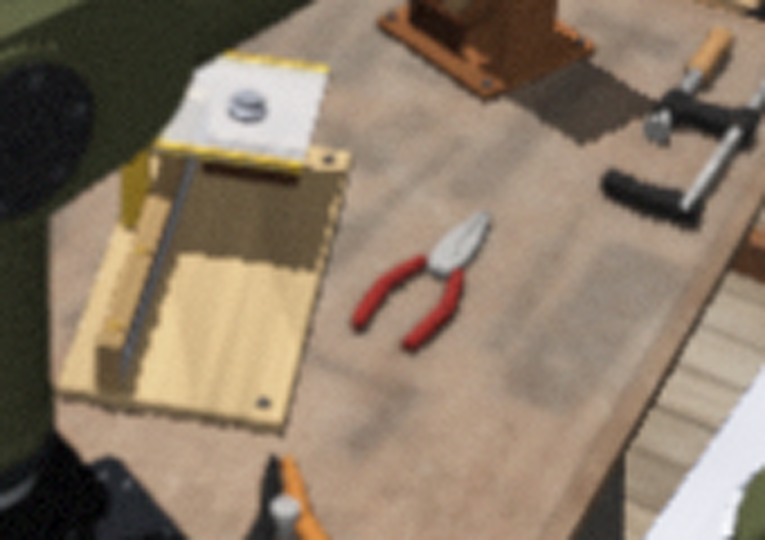

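```bash
python3 - <<'E'
from h import *
d=load("b_top")
c1=lambda p:np.array(p)/3.8+[210,190]-0.37
c2=lambda p:np.array(p)/5+[430,210]-0.4
b=onz(d,c1([(41,342),(155,331),(160,404),(52,416)]),32); print("block",b.round(1), np.linalg.norm(np.diff(b,axis=0),axis=1)); print(b.mean(0))
e=b[1]-b[0]+b[2]-b[3]; print("yaw of 80 axis",np.degrees(np.arctan2(e[1],e[0])))
j=onz(d,c1([(358,388),(740,240),(308,262)]),12); print("jig",j.round(1),np.linalg.norm(j[0]-j[1]))
yv=j[0]-j[1]; yv/=np.linalg.norm(yv); xv=np.array([yv[1],-yv[0],0])
o=(j[0]+j[1])/2+65*xv; print("origin",o,"yaw",np.degrees(np.arctan2(xv[1],xv[0])))
jz=onz(d,c1([(571,271),(728,212)]),94); 
for q in jz: print("guard corners in jig",(q-o)@xv,(q-o)@yv)
k=onz(d,c1([(528,103),(651,56)]),115)
for q in k: print("knobs",(q-o)@xv,(q-o)@yv)
q=onz(d,c1([(617,178)]),115)[0]; print("bush",(q-o)@xv,(q-o)@yv)
q=onz(d,c1([(290,203),(308,243)]),52); 
for w in q: print("fence end",(w-o)@xv,(w-o)@yv)
r=onz(d,c2([(183,88),(385,155),(110,300)]),10); print("rest",r.round(1),np.linalg.norm(r[1]-r[0]),np.linalg.norm(r[2]-r[0]))
yv=(r[0]-r[1])/np.linalg.norm(r[0]-r[1]); xv=(r[0]-r[2])/np.linalg.norm(r[0]-r[2]); print(xv@yv,np.degrees(np.arctan2(xv[1],xv[0])),np.degrees(np.arctan2(-yv[0],yv[1])))
xv2=np.array([yv[1],-yv[0],0]);
print("o",r[0]-40*xv-60*yv, (r[1]+r[2])/2+25*xv)
E
```

```text
block [[412.1 346.5  32. ]
 [419.7 265.5  32. ]
 [367.9 261.2  32. ]
 [359.7 337.5  32. ]] [81.31464515 51.97487467 76.75222569]
[389.81235205 302.68012688  32.        ]
yaw of 80 axis -84.25871518460401
jig [[ 379.7  121.    12. ]
 [ 486.5 -156.1   12. ]
 [ 470.9  157.4   12. ]] 296.96713305905496
origin [493.77024321   5.82686928  12.        ] yaw 21.063912783463874
guard corners in jig -46.94724126532292 -16.728473489976917
guard corners in jig -47.99656750982376 -132.66626332863194
knobs 69.6637274313155 -29.876036137452516
knobs 69.58222124255462 -120.59949175439571
bush -0.46782746376772055 -67.24344905093545
fence end 72.69849920348773 146.5824398725631
fence end 41.37924389831425 144.83836892165465
rest [[ 557.8 -328.4   10. ]
 [ 520.2 -437.    10. ]
 [ 440.2 -284.2   10. ]] 114.85722547307051 125.6356958012967
-0.026106838420190685 -20.61276589085527 -19.116784264832656
o [ 500.68388348 -371.05663575   10.        ] [ 503.56845234 -369.39527983   10.        ]
```

```bash
cat >> h.py <<'E'
def plan(P,R,n=None,P0=None,R0=None,vmax=60,wmax=10.4):
    p,r,s=tcp()
    if P0 is not None:p=np.array(P0)
    if R0 is not None:r=R0
    dw=Rn.from_matrix(r.T@R).as_rotvec(); dp=r.T@(np.array(P)-p)
    if n is None: n=max(1,int(np.ceil(max(np.linalg.norm(dp)/vmax,np.degrees(np.linalg.norm(dw))/wmax))))
    w=dw/n; S=sum(Rn.from_rotvec(w*k).as_matrix() for k in range(n))
    q=np.linalg.solve(S,dp)/1000
    print(f"n={n} shift mm {dp.round(1)} rot deg {np.degrees(dw).round(2)} | row d",q.round(4),"a",w.round(4))
def down(jaw):  # tool down, jaw dir at yaw (deg)
    a=np.radians(jaw); x=np.array([0,0,-1.]); y=np.array([np.cos(a),np.sin(a),0]); return np.c_[x,y,np.cross(x,y)]
E
python3 - <<'E'
from h import *
p,r,s=tcp(); print(r.round(3),"jaw dir",np.degrees(np.arctan2(r[1,1],r[0,1])))
d=load("b_top"); w=cams.grab_frame("wrist"); c=-w["R"].T@w["t"]; print("cam in tool",r.T@(c-p), "axes",(r.T@w["R"].T).round(3), "tcp cam", proj(w,[p]))
for j in (5.7,-174.3): plan([388,303,200],down(j))
E
```

```text
[[-0.     0.421  0.907]
 [-0.001  0.907 -0.421]
 [-1.    -0.001  0.   ]] jaw dir 65.08904158343516
cam in tool [-185.47424493   -0.39562716  -80.93284631] axes [[-0.    -0.293  0.956]
 [ 1.    -0.     0.   ]
 [ 0.     0.956  0.293]] tcp cam [[318.90682139 282.60705296]]
n=6 shift mm [  -0.8 -211.6  224.2] rot deg [5.939e+01 2.000e-02 3.000e-02] | row d [-0.0001 -0.0171  0.0509] a [1.728e-01 1.000e-04 1.000e-04]
n=12 shift mm [  -0.8 -211.6  224.2] rot deg [-1.2061e+02 -4.0000e-02  2.0000e-02] | row d [-0.0001 -0.0307 -0.0047] a [-1.754e-01 -1.000e-04  0.000e+00]
```

Emit:
move_arm --steps '[{"dy":-0.0171,"dz":0.0509,"ax":0.1728},{"dy":-0.0171,"dz":0.0509,"ax":0.1728},{"dy":-0.0171,"dz":0.0509,"ax":0.1728},{"dy":-0.0171,"dz":0.0509,"ax":0.1728},{"dy":-0.0171,"dz":0.0509,"ax":0.1728}]'

```text
$.steps[0]: bad value
```

Emit:
move_arm --steps '[{"dy":-0.0171,"dz":0.0509,"ax":0.1728},{}]'

```text
$.steps[0]: bad value
```

```bash
python3 - <<'E'
from h import *
p,r,s=tcp(); print(s["t"],p,s["joints"].round(1)); 
w=grab("wrist","d_wrist"); print(proj(w,[[390,303,32]])); plan([388,303,200],down(5.7))
E
```

```text
0.3 [273.7443713  589.35922296 199.0887017 ] [-64.3  18.4  -4.   83.1   1.3  78.5  -3.3]
[[143.18746271 399.54081302]]
n=6 shift mm [  -0.7 -211.6  224.3] rot deg [5.939e+01 1.000e-02 2.000e-02] | row d [-0.0001 -0.0171  0.0509] a [1.728e-01 0.000e+00 1.000e-04]
```

View pics/d_wrist.png

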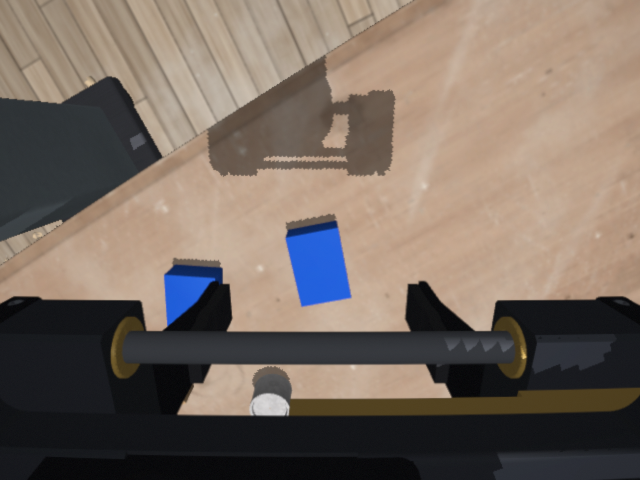

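Emit:
move_arm --steps '[{"jaw":0.087,"dx":0,"dy":-0.017,"dz":0.051,"ax":0.173,"ay":0,"az":0},{"jaw":0.087,"dx":0,"dy":-0.017,"dz":0.051,"ax":0.173,"ay":0,"az":0},{"jaw":0.087,"dx":0,"dy":-0.017,"dz":0.051,"ax":0.173,"ay":0,"az":0},{"jaw":0.087,"dx":0,"dy":-0.017,"dz":0.051,"ax":0.173,"ay":0,"az":0},{"jaw":0.087,"dx":0,"dy":-0.017,"dz":0.051,"ax":0.173,"ay":0,"az":0}]'

```text
t: 0.98
position: [392.6, 354.8, 199.5]
orientation: [90.1, 90.0, 15.2]
wrist_force: [0.7, -0.3, -0.3]
opening: 86.9
```

Emit:
move_arm --steps '[{"jaw":0.087,"dx":0,"dy":-0.017,"dz":0.051,"ax":0.173,"ay":0,"az":0},{"jaw":0.087,"dx":0,"dy":0,"dz":0,"ax":0,"ay":0,"az":0}]'

```text
t: 1.23
position: [389.8, 298.9, 199.9]
orientation: [76.5, 90.0, -8.3]
wrist_force: [-0.7, -0.1, -0.1]
opening: 87.2
```

```bash
python3 - <<'E'
from h import *
p,r,s=tcp(); print(s["t"],p,s["joints"].round(1)); 
w=grab("wrist","e_wrist"); print(proj(w,[[390,303,32]])); plan([388,303,200],down(5.7))
E
```

```text
1.225 [389.83049395 298.86002098 199.89404244] [-51.2  -1.3  10.5 105.4   0.3  75.8 -35.6]
[[319.05422294 210.64164539]]
n=1 shift mm [ 0.  -1.1 -1.4] rot deg [-0.23 -0.08 -0.04] | row d [ 0.     -0.0011 -0.0014] a [-0.004  -0.0014 -0.0007]
```

View pics/e_wrist.png

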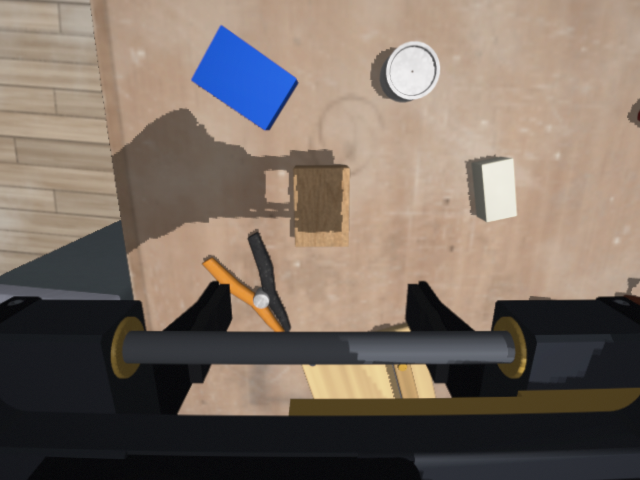

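```bash
python3 - <<'E'
from h import *
w=load("e_wrist"); crop(w,230,140,380,310,4,"f1")
E
```

```text
(no output)
```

View pics/f1.png

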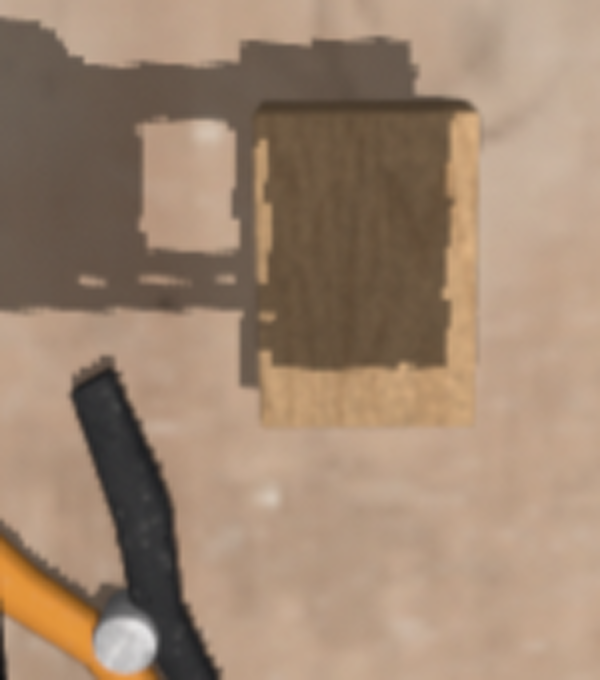

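```bash
python3 - <<'E'
from h import *
w=load("e_wrist"); g=lambda p:np.array(p)/4+[230,140]-.375
b=onz(w,g([(257,110),(478,109),(474,427),(262,427)]),32); print(b.round(1),np.linalg.norm(b-np.roll(b,-1,0),axis=1)); c=b.mean(0)
e=b[0]-b[3]+b[1]-b[2]; f=b[1]-b[0]+b[2]-b[3]; print(c,"own y yaw",np.degrees(np.arctan2(e[1],e[0])),"x yaw",np.degrees(np.arctan2(f[1],f[0])))
print("pliers tip rel",(onz(w,g([(72,385),(118,370),(165,500)]),12)-c).round(0))
yaw=np.degrees(np.arctan2(e[1],e[0]))-90
plan([c[0],c[1],80],down(yaw)); plan([c[0],c[1],8],down(yaw))
E
```

```text
[[361.9 343.4  32. ]
 [414.9 348.5  32. ]
 [423.2 268.4  32. ]
 [368.9 263.5  32. ]] [53.24021762 80.47725828 54.44813429 80.22851587]
[392.23829763 305.96142366  32.        ] own y yaw 95.44039252591843 x yaw 5.3296239522125965
pliers tip rel [[-76. -42. -20.]
 [-64. -36. -20.]
 [-49. -73. -20.]]
n=3 shift mm [120.    3.3  -3.7] rot deg [ 0.03 -0.08 -0.04] | row d [ 0.04    0.0011 -0.0013] a [ 0.0002 -0.0005 -0.0002]
n=4 shift mm [192.    3.2  -3.6] rot deg [ 0.03 -0.08 -0.04] | row d [ 0.048   0.0008 -0.0009] a [ 0.0001 -0.0003 -0.0002]
```

Emit:
move_arm --steps '[{"jaw":0.087,"dx":0.048,"dy":0.001,"dz":-0.001,"ax":0,"ay":0,"az":0},{"jaw":0.087,"dx":0.048,"dy":0.001,"dz":-0.001,"ax":0,"ay":0,"az":0},{"jaw":0.087,"dx":0.048,"dy":0.001,"dz":-0.001,"ax":0,"ay":0,"az":0},{"jaw":0.087,"dx":0.04,"dy":0,"dz":-0.001,"ax":0,"ay":0,"az":0},{"jaw":0.087,"dx":0.01,"dy":0,"dz":0,"ax":0,"ay":0,"az":0}]'

```text
t: 1.9
position: [389.3, 307.3, 2.9]
orientation: [-55.0, 89.7, -139.2]
wrist_force: [0.2, 0.8, 0.4]
opening: 86.9
```

```bash
python3 - <<'E'
from h import *
p,r,s=tcp(); print(s["t"],p,s["wrist_force"])
E
```

```text
1.9 [389.26439115 307.3382819    2.86852533] [0.24784844 0.82414261 0.36484362]
```

Emit:
move_arm --steps '[{"jaw":0.045,"dx":0,"dy":0,"dz":0,"ax":0,"ay":0,"az":0},{"jaw":0.045,"dx":0,"dy":0,"dz":0,"ax":0,"ay":0,"az":0},{"jaw":0.045,"dx":0,"dy":0,"dz":0,"ax":0,"ay":0,"az":0},{"jaw":0.045,"dx":0,"dy":0,"dz":0,"ax":0,"ay":0,"az":0}]' --grip_force 20

```text
t: 2.4
position: [392.0, 307.9, 6.4]
orientation: [129.8, 89.9, 45.4]
wrist_force: [1.2, 0.3, -0.2]
opening: 55.0
```

```bash
python3 - <<'E'
from h import *
p,r,s=tcp(); print(s["t"],p,s["wrist_force"],s["opening"])
E
```

```text
2.4 [392.01805654 307.89580542   6.4356262 ] [ 1.21587897  0.28743872 -0.19070872] 54.993490092310154
```

```bash
cat >> h.py <<'E'
def fr(o,yaw,p):
    a=np.radians(yaw); return np.array([o[0]+p[0]*np.cos(a)-p[1]*np.sin(a),o[1]+p[0]*np.sin(a)+p[1]*np.cos(a),p[2]])
E
python3 - <<'E'
from h import *
p,r,s=tcp()
plan([*p[:2],150],r)
P=fr((493.8,5.8),21.06,(-20,110,160)); print(P); plan(P,down(-68.9),P0=[p[0],p[1],150],R0=r)
E
```

```text
n=3 shift mm [-143.6    0.2   -0.2] rot deg [0. 0. 0.] | row d [-0.0479  0.0001 -0.0001] a [0. 0. 0.]
[435.60791379 101.26560167 160.        ]
n=8 shift mm [-10.2  23.2 209.9] rot deg [ 7.452e+01 -1.200e-01 -3.000e-02] | row d [-0.0013  0.0178  0.022 ] a [ 1.626e-01 -3.000e-04 -1.000e-04]
```

Emit:
move_arm --steps '[{"jaw":0.045,"dx":-0.03,"dy":0,"dz":0,"ax":0,"ay":0,"az":0},{"jaw":0.045,"dx":-0.057,"dy":0,"dz":0,"ax":0,"ay":0,"az":0},{"jaw":0.045,"dx":-0.057,"dy":0,"dz":0,"ax":0,"ay":0,"az":0},{"jaw":0.045,"dx":-0.001,"dy":0.018,"dz":0.022,"ax":0.163,"ay":0,"az":0},{"jaw":0.045,"dx":-0.001,"dy":0.018,"dz":0.022,"ax":0.163,"ay":0,"az":0}]'

```text
t: 3.02
position: [428.7, 264.1, 152.7]
orientation: [145.0, 89.9, 41.7]
wrist_force: [-0.8, -0.1, -2.5]
opening: 54.1
```

Emit:
move_arm --steps '[{"jaw":0.045,"dx":-0.002,"dy":0.018,"dz":0.022,"ax":0.163,"ay":0,"az":0},{"jaw":0.045,"dx":-0.001,"dy":0.018,"dz":0.022,"ax":0.163,"ay":0,"az":0},{"jaw":0.045,"dx":-0.002,"dy":0.018,"dz":0.022,"ax":0.163,"ay":0,"az":0},{"jaw":0.045,"dx":-0.001,"dy":0.018,"dz":0.022,"ax":0.163,"ay":0,"az":0},{"jaw":0.045,"dx":-0.001,"dy":0.018,"dz":0.022,"ax":0.163,"ay":0,"az":0}]'

```text
t: 3.65
position: [446.1, 125.7, 158.5]
orientation: [-172.3, 90.0, 37.6]
wrist_force: [0.1, -0.5, -2.1]
opening: 54.1
```

Emit:
move_arm --steps '[{"jaw":0.045,"dx":0,"dy":0.018,"dz":0.022,"ax":0.163,"ay":0,"az":0},{"jaw":0.045,"dx":0,"dy":0,"dz":0,"ax":0,"ay":0,"az":0}]'

```text
t: 3.9
position: [435.7, 98.2, 158.6]
orientation: [-94.5, 90.0, 106.2]
wrist_force: [0.4, 0.9, -1.6]
opening: 54.3
```

```bash
python3 - <<'E'
from h import *
p,r,s=tcp(); print(s["t"],p,s["joints"].round(1),s["wrist_force"],s["opening"]); 
w=grab("wrist","g_wrist"); d=grab("top","g_top"); crop(d,250,180,420,310,4.4,"g_topc"); plan(fr((493.8,5.8),21.06,(-20,110,160)),down(-68.9))
E
```

```text
3.9 [435.72264429  98.22463679 158.55711903] [-39.4  -6.2  22.  114.4   2.4  71.4 -87.6] [ 0.38608694  0.88743299 -1.60395883] 54.30545124935008
n=1 shift mm [-1.3 -0.7  0.4] rot deg [-0.13 -0.05  0.05] | row d [-0.0013 -0.0007  0.0004] a [-0.0023 -0.0009  0.0008]
```

View pics/g_wrist.png

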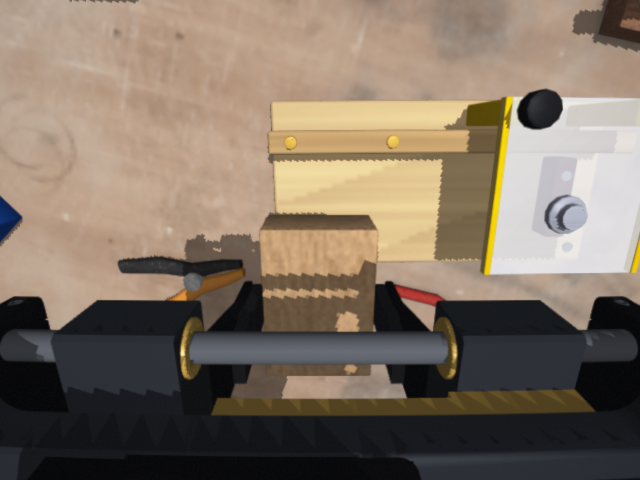

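View pics/g_topc.png

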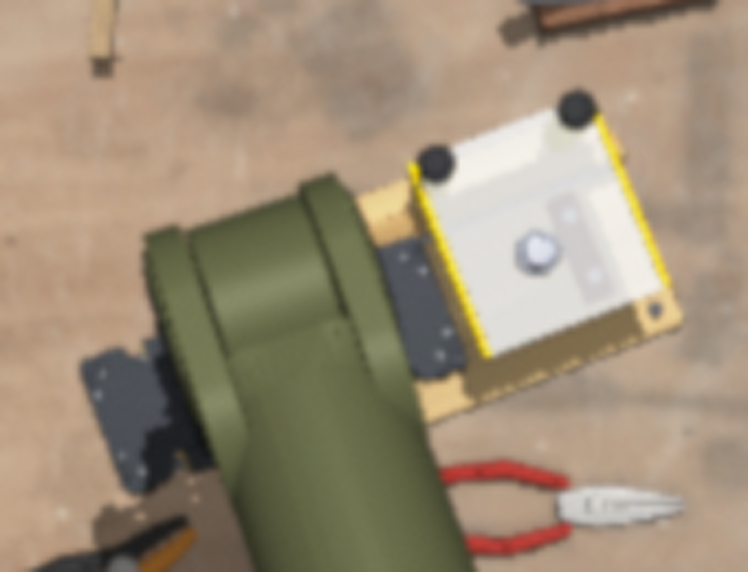

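```bash
python3 - <<'E'
from h import *
w=load("g_wrist"); crop(w,250,85,440,275,4,"g1"); crop(w,440,85,640,285,4,"g2")
E
```

```text
(no output)
```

View pics/g1.png

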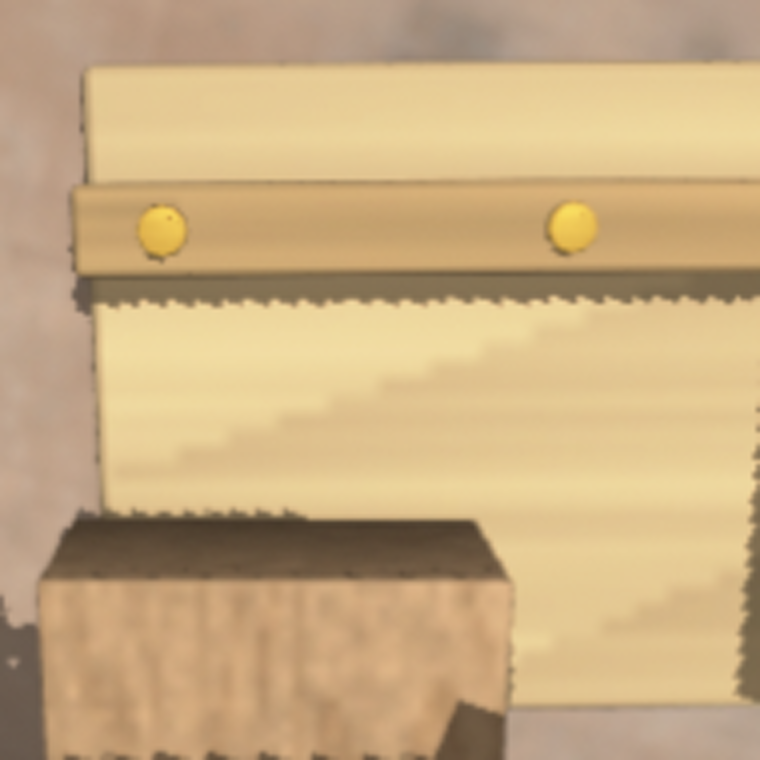

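View pics/g2.png

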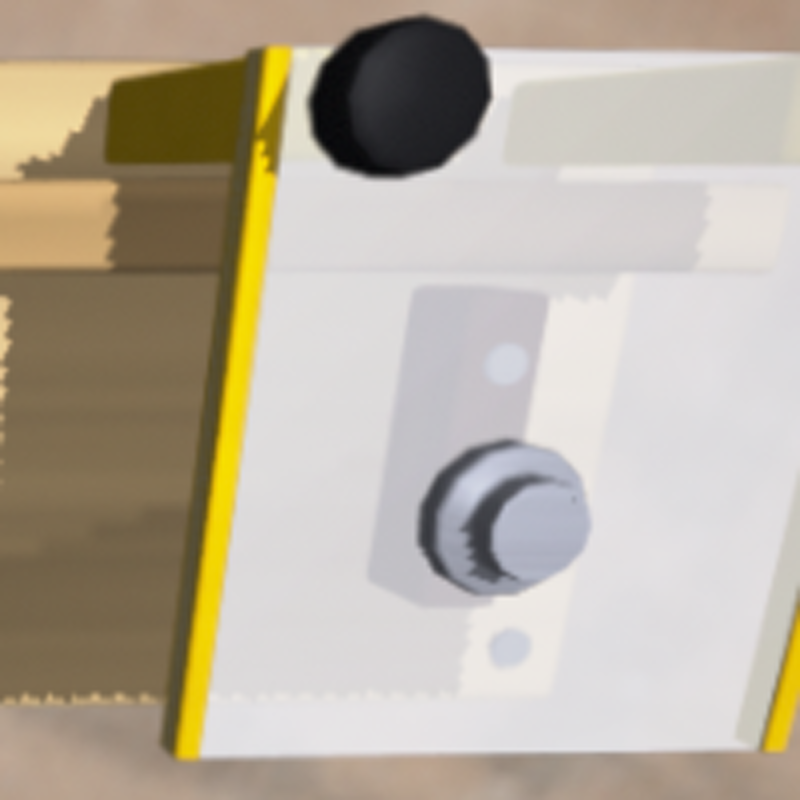

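```bash
python3 - <<'E'
from h import *
w=load("g_wrist"); p=np.array([435.7,98.2,158.5])
g=lambda q:np.array(q)/4+[250,85]-.375
h=lambda q:np.array(q)/4+[440,85]-.375
F=onz(w,np.r_[g([(77,275),(400,273)]),h([(100,270)])],52); print("fence",F.round(1))
v=F[0]-F[2]; print("yaw jig from fence",np.degrees(np.arctan2(-v[0],v[1])))
B=onz(w,np.r_[g([(88,68)]),h([(150,706)]),g([(560,706)])],12); print("base",B.round(1)); v=B[2]-B[1];print(np.degrees(np.arctan2(-v[0],v[1])))
G=onz(w,h([(265,48),(200,757)]),94); print("guard",G.round(1))
yaw=21.06
a=np.radians(yaw); X=np.array([np.cos(a),np.sin(a),0]);Y=np.array([-np.sin(a),np.cos(a),0])
o=np.array([493.8,5.8,0])
for n,Q in (("F",F),("B",B),("G",G)): print(n,[((q-o)@X).round(1) for q in Q],[((q-o)@Y).round(1) for q in Q])
bb=onz(w,g([(78,520),(472,521)]),152); bt=onz(w,g([(40,580),(512,580)]),184)
for Q in (bb,bt):
  print(Q.round(1),np.linalg.norm(Q[0]-Q[1]),"rel tcp jigframe",[((q-p)@X).round(1) for q in Q],[((q-p)@Y).round(1) for q in Q])
E
```

```text
fence [[481.2 157.   52. ]
 [504.1  97.5  52. ]
 [537.2  12.6  52. ]]
yaw jig from fence 21.178062160659046
base [[519.5 172.9  12. ]
 [451.7 -62.9  12. ]
 [421.3  18.1  12. ]]
20.62441782839824
guard [[575.1  19.7  94. ]
 [460.8 -30.   94. ]]
F [np.float64(42.6), np.float64(42.5), np.float64(42.9)] [np.float64(145.6), np.float64(81.9), np.float64(-9.2)]
B [np.float64(84.0), np.float64(-63.9), np.float64(-63.3)] [np.float64(146.7), np.float64(-49.0), np.float64(37.5)]
G [np.float64(80.9), np.float64(-43.7)] [np.float64(-16.3), np.float64(-21.5)]
[[460.7 136.  152. ]
 [479.5  85.9 152. ]] 53.59326911793031 rel tcp jigframe [np.float64(37.0), np.float64(36.5)] [np.float64(26.3), np.float64(-27.3)]
[[460.9 136.3 184. ]
 [480.1  85.6 184. ]] 54.18438765316219 rel tcp jigframe [np.float64(37.2), np.float64(36.9)] [np.float64(26.5), np.float64(-27.7)]
```

```bash
python3 - <<'E'
from h import *
O=(494.7,5.1)
p,r,s=tcp(); print(p,s["wrist_force"])
plan(fr(O,21.1,(-1,97,50)),down(-68.9)); plan(fr(O,21.1,(-1,97,21)),down(-68.9))
E
```

```text
[436.2814937  100.72295359 158.68388724] [-0.469013    0.47978631 -0.9630648 ]
n=2 shift mm [108.7  13.3 -19. ] rot deg [-0.13 -0.05  0.05] | row d [ 0.0543  0.0066 -0.0095] a [-0.0011 -0.0005  0.0004]
n=3 shift mm [137.7  13.3 -19. ] rot deg [-0.13 -0.05  0.05] | row d [ 0.0459  0.0044 -0.0063] a [-0.0008 -0.0003  0.0003]
```

Emit:
move_arm --steps '[{"jaw":0.045,"dx":0.03,"dy":0.007,"dz":-0.01,"ax":0,"ay":0,"az":0},{"jaw":0.045,"dx":0.04,"dy":0.006,"dz":-0.009,"ax":0,"ay":0,"az":0},{"jaw":0.045,"dx":0.04,"dy":0,"dz":0,"ax":0,"ay":0,"az":0},{"jaw":0.045,"dx":0.02,"dy":0,"dz":0,"ax":0,"ay":0,"az":0},{"jaw":0.045,"dx":0.004,"dy":0,"dz":0,"ax":0,"ay":0,"az":0}]'

```text
t: 4.62
position: [457.5, 95.6, 23.0]
orientation: [3.8, 89.8, -155.2]
wrist_force: [2.0, 0.1, -1.4]
opening: 54.0
```

Emit:
move_arm --steps '[{"jaw":0.045,"dx":0,"dy":0,"dz":0,"ax":0,"ay":0,"az":0},{"jaw":0.045,"dx":0,"dy":0,"dz":0,"ax":0,"ay":0,"az":0}]'

```text
t: 4.88
position: [459.7, 95.6, 25.6]
orientation: [-175.8, 89.9, 25.1]
wrist_force: [-0.4, 0.3, -1.5]
opening: 54.6
```

```bash
python3 - <<'E'
from h import *
O=(494.7,5.1)
p,r,s=tcp(); print(p,s["wrist_force"],s["t"])
plan(fr(O,21.1,(5,97,19)),down(-68.9))
w=grab("wrist","i_wrist")
E
```

```text
[459.7453052   95.59532062  25.6290142 ] [-0.41510874  0.32019318 -1.50478348] 4.875
n=1 shift mm [ 6.6 -0.  -5. ] rot deg [-0.16 -0.14  0.01] | row d [ 0.0066 -0.     -0.005 ] a [-0.0028 -0.0024  0.0002]
```

View pics/i_wrist.png

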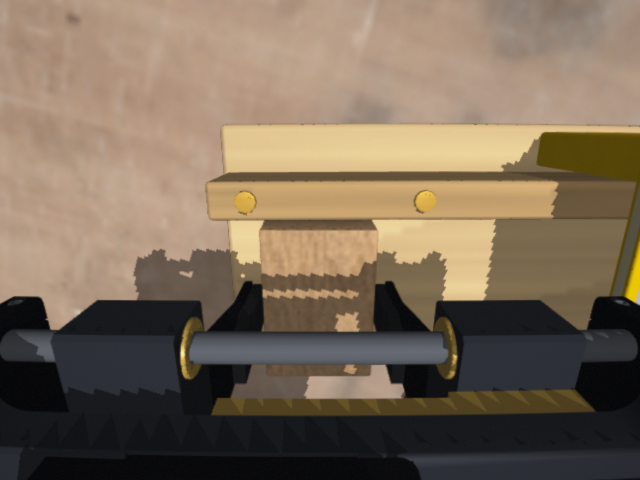

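Emit:
move_arm --steps '[{"jaw":0.045,"dx":0.005,"dy":0,"dz":-0.001,"ax":0,"ay":0,"az":0},{"jaw":0.045,"dx":0.001,"dy":0,"dz":0,"ax":0,"ay":0,"az":0},{"jaw":0.045,"dx":0.001,"dy":0,"dz":0,"ax":0,"ay":0,"az":0},{"jaw":0.045,"dx":0,"dy":0,"dz":0,"ax":0,"ay":0,"az":0}]'

```text
t: 5.42
position: [459.6, 95.4, 18.4]
orientation: [-68.8, 90.0, 132.1]
wrist_force: [-4.3, -0.3, 6.7]
opening: 54.0
```

Emit:
move_arm --steps '[{"jaw":0.045,"dx":0,"dy":0,"dz":-0.002,"ax":0,"ay":0,"az":0},{"jaw":0.045,"dx":0,"dy":0,"dz":-0.002,"ax":0,"ay":0,"az":0},{"jaw":0.045,"dx":0,"dy":0,"dz":-0.001,"ax":0,"ay":0,"az":0}]'

```text
t: 5.8
position: [463.8, 96.8, 18.3]
orientation: [-15.4, 89.9, -174.5]
wrist_force: [-5.4, -1.8, 10.2]
opening: 53.7
```

Emit:
move_arm --steps '[{"jaw":0.045,"dx":-0.001,"dy":0,"dz":-0.001,"ax":0,"ay":0,"az":0},{"jaw":0.045,"dx":0,"dy":0,"dz":-0.001,"ax":0,"ay":0,"az":0},{"jaw":0.045,"dx":0,"dy":0,"dz":0,"ax":0,"ay":0,"az":0}]'

```text
t: 6.18
position: [463.8, 96.7, 18.3]
orientation: [-4.1, 89.7, -163.2]
wrist_force: [-8.1, -2.1, 8.6]
opening: 53.8
```

```bash
python3 - <<'E'
from h import *
O=(494.7,5.1)
p,r,s=tcp(); print(p,s["wrist_force"],s["t"],s["wrist_torque"])
a=np.radians(21.1); q=p-np.array([*O,0]); print("jig x",q@[np.cos(a),np.sin(a),0],"y",q@[-np.sin(a),np.cos(a),0])
w=grab("wrist","j_wrist"); crop(w,200,110,400,260,4,"j1")
E
```

```text
[463.76055486  96.73273239  18.33673382] [-8.08601611 -2.09222944  8.64538479] 6.175 [-0.82127781  1.84779041  0.08954423]
jig x 4.122426471150587 y 96.62718308720252
```

View pics/j1.png

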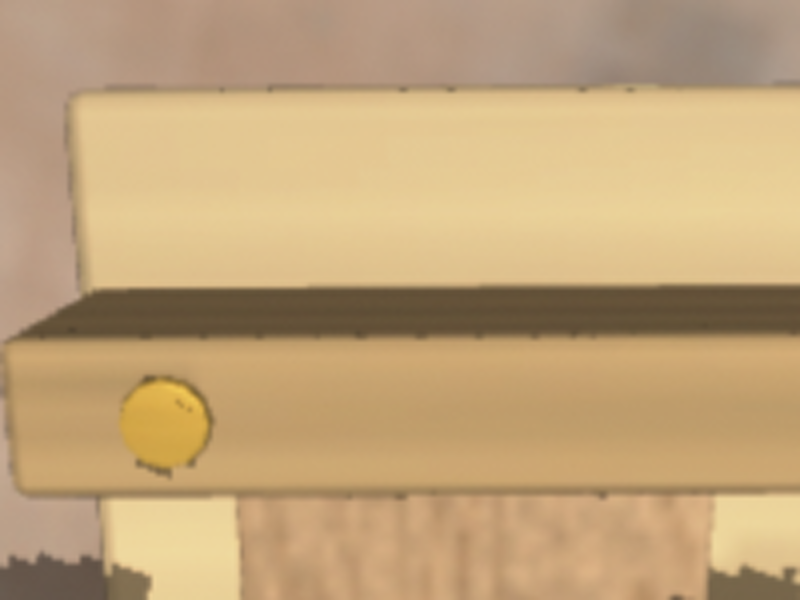

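Emit:
move_arm --steps '[{"jaw":0.07,"dx":0,"dy":0,"dz":0,"ax":0,"ay":0,"az":0},{"jaw":0.087,"dx":0,"dy":0,"dz":0,"ax":0,"ay":0,"az":0},{"jaw":0.087,"dx":0,"dy":0,"dz":0,"ax":0,"ay":0,"az":0},{"jaw":0.087,"dx":0,"dy":0,"dz":0,"ax":0,"ay":0,"az":0}]'

```text
t: 6.72
position: [466.4, 97.9, 18.5]
orientation: [174.0, 90.0, 14.9]
wrist_force: [-0.6, 0.5, 0.0]
opening: 83.6
```

Emit:
move_arm --steps '[{"jaw":0.087,"dx":-0.02,"dy":0,"dz":0,"ax":0,"ay":0,"az":0},{"jaw":0.087,"dx":-0.06,"dy":0,"dz":0,"ax":0,"ay":0,"az":0},{"jaw":0.087,"dx":-0.06,"dy":0,"dz":0,"ax":0,"ay":0,"az":0},{"jaw":0.087,"dx":0,"dy":0,"dz":0,"ax":0,"ay":0,"az":0}]'

```text
t: 7.22
position: [469.9, 98.9, 163.6]
orientation: [-176.5, 89.4, 24.4]
wrist_force: [0.7, -0.4, -0.6]
opening: 87.1
```

```bash
python3 - <<'E'
from h import *
p,r,s=tcp(); print(p,s["wrist_force"],s["t"],s["joints"])
w=grab("wrist","k_wrist"); 
E
```

```text
[469.89232391  98.91384841 163.6197496 ] [ 0.68257196 -0.39614283 -0.64988782] 7.225 [-39.46374125  -2.45560314  24.02740176 110.56813796   0.95609927
  71.07158699 -84.85479148]
```

View pics/k_wrist.png

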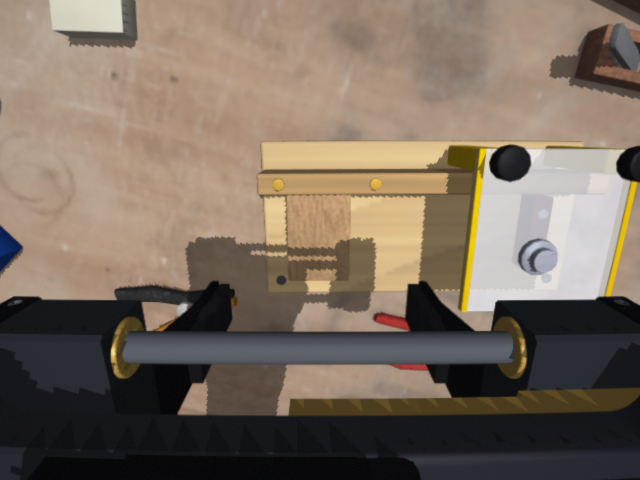

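```bash
python3 - <<'E'
from h import *
w=load("k_wrist"); crop(w,250,130,450,320,4,"k1")
E
```

```text
(no output)
```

View pics/k1.png

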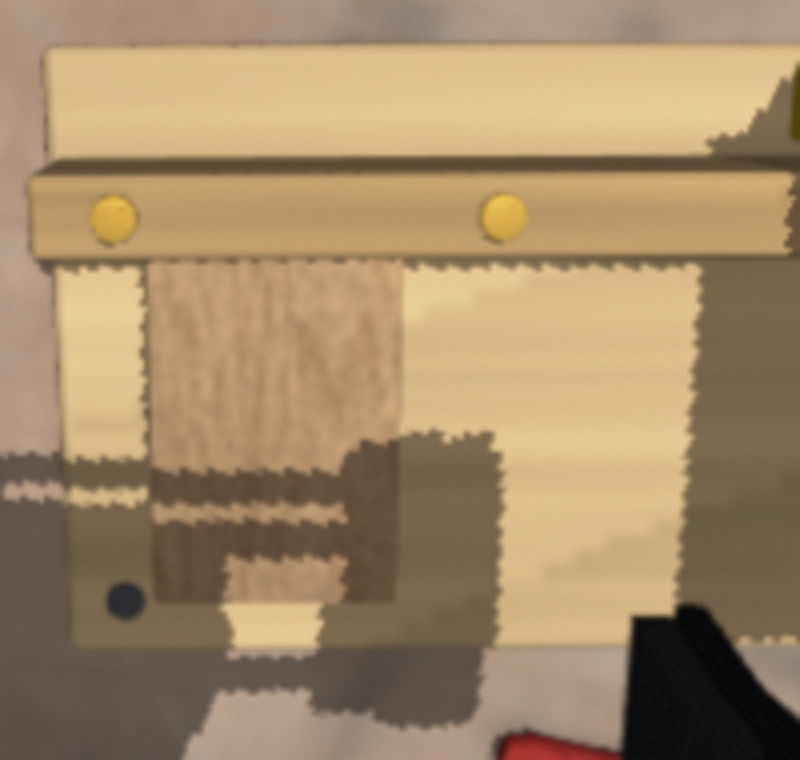

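```bash
python3 - <<'E'
from h import *
w=load("k_wrist")
g=lambda q:np.array(q)/4+[250,130]-.375
O=np.array([494.7,5.1,0]);a=np.radians(21.1); X=np.array([np.cos(a),np.sin(a),0]);Y=np.array([-np.sin(a),np.cos(a),0])
def J(n,q,z):
    for e in onz(w,g(q),z)-O: print(n,(e@X).round(1),(e@Y).round(1))
J("fence",[(35,261),(400,257),(790,256)],52)
J("fence back",[(32,178),(790,171)],52)
J("base near",[(73,646),(640,645)],12); J("base far",[(47,47),(700,43)],12)
J("block near/rear corners",[(152,602),(395,600)],44); J("block at fence",[(148,262),(403,260)],44)
p,r,s=tcp(); print("jaw",np.degrees(np.arctan2(r[1,1],r[0,1])))
E
```

```text
fence 41.4 146.0
fence 41.9 70.3
fence 42.0 -10.9
fence back 58.4 145.7
fence back 59.5 -9.2
base near -63.6 148.0
base near -63.8 3.6
base far 83.6 147.6
base far 84.2 -0.1
block near/rear corners -38.2 124.5
block near/rear corners -37.9 69.1
block at fence 39.8 123.2
block at fence 40.0 69.0
jaw -69.0938018411448
```

```bash
cat >> h.py <<'E'
def lean(yaw,deg=35.0):
    a=np.radians(deg); x=np.array([np.sin(a),0,-np.cos(a)]); y=np.array([np.cos(a),0,np.sin(a)])
    return Rn.from_euler("z",yaw,degrees=True).as_matrix()@np.c_[x,y,np.cross(x,y)]
def padpt(o,yaw,nz,s,deg=35.0,off=(0,0)):
    # world point s mm up the board for nose axis at o (xy), height nz
    a=np.radians(deg); return fr(o,yaw,(-np.sin(a)*s+off[0],off[1],nz+np.cos(a)*s))
E
python3 - <<'E'
from h import *
O=(502,-370)
for s in (146,190,240): print(padpt(O,-19.7,17,s).round(1))
plan(padpt(O,-19.7,17,240),lean(-19.7))
E
```

```text
[ 423.2 -341.8  136.6]
[ 399.4 -333.3  172.6]
[ 372.4 -323.6  213.6]
n=8 shift mm [-54.3 360.1 239.5] rot deg [-47.9   14.77  32.67] | row d [-0.0001  0.0334  0.0451] a [-0.1045  0.0322  0.0713]
```

Emit:
move_arm --steps '[{"jaw":0.087,"dx":-0.02,"dy":0.03,"dz":0.03,"ax":-0.08,"ay":0.03,"az":0.06},{"jaw":0.087,"dx":0,"dy":0.033,"dz":0.045,"ax":-0.1,"ay":0.03,"az":0.07},{"jaw":0.087,"dx":0,"dy":0.033,"dz":0.045,"ax":-0.1,"ay":0.03,"az":0.07},{"jaw":0.087,"dx":0,"dy":0.033,"dz":0.045,"ax":-0.1,"ay":0.03,"az":0.07},{"jaw":0.087,"dx":0,"dy":0.033,"dz":0.045,"ax":-0.1,"ay":0.03,"az":0.07}]'

```text
t: 7.9
position: [419.2, -36.0, 174.7]
orientation: [107.1, 78.6, -35.8]
wrist_force: [0.2, 0.7, 0.5]
opening: 87.0
```

```bash
python3 - <<'E'
from h import *
O=(502,-370)
p,r,s=tcp(); print(p,s["t"],s["joints"].round(1))
plan(padpt(O,-19.7,17,240),lean(-19.7))
E
```

```text
[419.16640438 -36.04776139 174.67293709] 7.9 [  2.1 -17.   -6.5 122.6   6.   65.7 -59.2]
n=5 shift mm [-12.4 206.2 209.1] rot deg [-31.79   9.92  22.46] | row d [0.0006 0.0316 0.0504] a [-0.111   0.0346  0.0784]
```

```bash
python3 - <<'E'
from h import *
O=(502,-370)
p,r,s=tcp(); 
R1=r@Rn.from_rotvec(Rn.from_matrix(r.T@lean(-19.7)).as_rotvec()*0.5).as_matrix()
plan([430,-180,200],R1)
plan(padpt(O,-19.7,17,225),lean(-19.7),P0=[430,-180,200],R0=R1)
E
```

```text
n=3 shift mm [ -6.4 124.5  77.1] rot deg [-15.9    4.96  11.23] | row d [-0.0002  0.0392  0.0295] a [-0.0925  0.0289  0.0653]
n=3 shift mm [  8.8  46.3 147.3] rot deg [-15.9    4.96  11.23] | row d [0.0025 0.0107 0.0505] a [-0.0925  0.0289  0.0653]
```

Emit:
move_arm --steps '[{"jaw":0.087,"dx":0,"dy":0.039,"dz":0.03,"ax":-0.093,"ay":0.029,"az":0.065},{"jaw":0.087,"dx":0,"dy":0.039,"dz":0.03,"ax":-0.093,"ay":0.029,"az":0.065},{"jaw":0.087,"dx":0,"dy":0.039,"dz":0.03,"ax":-0.093,"ay":0.029,"az":0.065}]'

```text
t: 8.28
position: [457.6, -176.0, 183.7]
orientation: [97.6, 69.1, -30.2]
wrist_force: [0.6, 0.6, -0.3]
opening: 87.3
```

```bash
python3 - <<'E'
from h import *
O=(502,-370)
p,r,s=tcp(); print(p,s["t"],s["joints"].round(1),np.hypot(*p[:2]))
w=grab("wrist","l_wrist")
plan(padpt(O,-19.7,17,225),lean(-19.7))
E
```

```text
[ 457.63633783 -175.97201949  183.65506405] 8.275 [ 23.8 -17.1  -8.9 123.7   3.5  53.1 -24.6] 490.3031402528448
n=3 shift mm [-12.6  33.7 159.2] rot deg [-17.01   6.13  13.49] | row d [-0.0053  0.0063  0.0539] a [-0.099   0.0357  0.0785]
```

View pics/l_wrist.png

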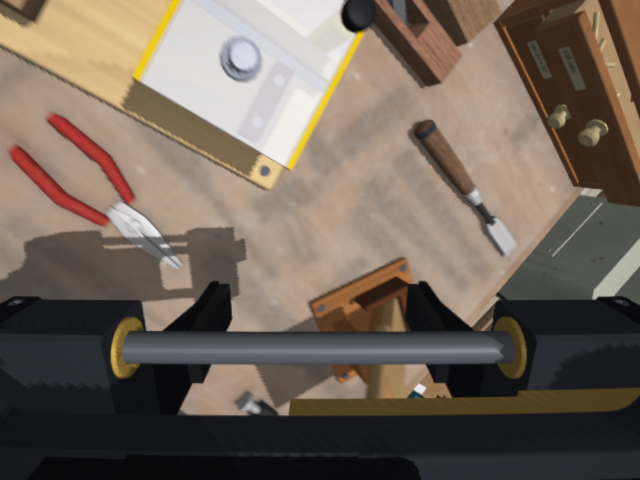

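```bash
cat > fk.py <<'E'
import numpy as np
from scipy.spatial.transform import Rotation as Rn
from scipy.optimize import least_squares
D=[([-64.28,18.392,-4.016,83.108,1.295,78.541,-3.26],[273.829,589.53,199.487]),
([-51.2,-1.3,10.5,105.4,0.3,75.8,-35.6],[389.83,298.86,199.89]),
([-39.4,-6.2,22.,114.4,2.4,71.4,-87.6],[435.72,98.22,158.56]),
([-39.46,-2.456,24.027,110.568,0.956,71.07,-84.85],[469.9,98.9,163.6]),
([2.1,-17.,-6.5,122.6,6.,65.7,-59.2],[419.2,-36.0,174.7]),
([23.8,-17.1,-8.9,123.7,3.5,53.1,-24.6],[457.6,-176.0,183.7])]
def chain(q,L,sg):
    h,L1,L2,Lt,e1,e2=L; q=np.radians(np.array(q)*[sg[0],1,sg[1],1,sg[2],1,sg[3]])
    Z=lambda a:Rn.from_euler('z',a).as_matrix(); Y=lambda a:Rn.from_euler('y',a).as_matrix()
    R=Z(q[0])@Y(q[1]); p=np.array([0,0,h])+R@[e1,0,L1]
    R=R@Z(q[2])@Y(q[3]); p=p+R@[e2,0,L2]
    R=R@Z(q[4])@Y(q[5]); wc=p; p=p+R@[0,0,Lt]
    R=R@Z(q[6]); return p,R,wc
if __name__=="__main__":
    import itertools
    for sg in itertools.product([-1,1],repeat=3):
        sg=(*sg,1)
        f=lambda L:np.ravel([chain(q,L,sg)[0]-p for q,p in D])
        r=least_squares(f,[300,400,400,300,0,0]); print(sg,r.x.round(1),np.abs(r.fun).max().round(2))
E
python3 fk.py
```

```text
(-1, -1, -1, 1) [197.3 520.2 505.9 483.5 -22.7 -95.1] 24.49
(-1, -1, 1, 1) [556.6 284.4 666.   98.3 -29.7 388.6] 67.49
(-1, 1, -1, 1) [2596.   255.2  645.7  575.7  356.7 2027.1] 163.41
(-1, 1, 1, 1) [2673.1  -56.8  763.8  -45.4  374.7 2396.2] 152.74
(1, -1, -1, 1) [ 5261.2 -2250.2   679.8  -997.9   434.1  3868.5] 416.91
(1, -1, 1, 1) [ 4518.  -1752.4   345.3  -180.4   447.8  2857.7] 394.19
(1, 1, -1, 1) [-4373.7  -871.7 -1005.2  -496.6  -172.2 -4843.5] 350.93
(1, 1, 1, 1) [-4659.9  -432.1 -1213.5   328.9  -185.5 -5484.3] 361.96
```

```bash
python3 - <<'E'
from fk import *
def ch(q,L):
    q=np.radians(-np.array(q)*[1,-1,1,-1,1,-1,1])
    Z=lambda a:Rn.from_euler('z',a).as_matrix(); Y=lambda a:Rn.from_euler('y',a).as_matrix()
    R=Z(q[0])@Y(q[1]); p=np.array([0,0,L[0]])+R@[L[4],L[6],L[1]]
    R=R@Z(q[2])@Y(q[3]); p=p+R@[L[5],L[7],L[2]]
    R=R@Z(q[4])@Y(q[5]); p=p+R@[L[8],0,L[3]]
    return p
f=lambda L:np.r_[np.ravel([ch(q,L)-p for q,p in D]),0.01*np.array(L[4:])]
r=least_squares(f,[300,400,400,300,0,0,0,0,0]); print(r.x.round(1)); print(r.fun.round(1))
from scipy.spatial.transform import Rotation as Rn
for q,p in D: print(np.array(p)-ch(q,r.x), chain(q,[300,400,400,300,0,0],(-1,-1,-1,-1))[1].round(2).tolist())
E
```

```text
[251.5 467.4 511.5 392.3  -0.    1.5 -15.8 -10.8  -2. ]
[-0.  -0.1 -0.1  0.4 -0.2  0.2 -0.2  0.2 -0.1  0.   0.   0.1  0.  -0.3
 -0.   0.2  0.5 -0.  -0.   0.  -0.2 -0.1 -0. ]
[0.03570393 0.05517281 0.14762652] [[-0.42, -0.91, 0.0], [-0.91, 0.42, 0.0], [-0.0, -0.0, -1.0]]
[-0.41250416  0.22473614 -0.19451786] [[-1.0, -0.09, 0.0], [-0.09, 1.0, 0.0], [-0.0, 0.0, -1.0]]
[ 0.22585202 -0.16721983  0.07480473] [[-0.35, 0.94, -0.0], [0.94, 0.35, 0.0], [0.0, -0.0, -1.0]]
[-0.04225487 -0.01254774 -0.11256456] [[-0.36, 0.93, 0.01], [0.93, 0.36, 0.0], [0.0, 0.01, -1.0]]
[-0.02318072  0.3242643   0.04345084] [[-0.59, 0.79, 0.16], [0.79, 0.61, -0.12], [-0.19, 0.06, -0.98]]
[-0.1629448  -0.50023245  0.04120033] [[-0.73, 0.61, 0.31], [0.58, 0.79, -0.18], [-0.35, 0.05, -0.93]]
```

```bash
cat > ik.py <<'E'
from h import *
from scipy.optimize import least_squares
LK=[251.5,467.4,511.5,392.3,0,1.5,-15.8,-10.8,-2.]
lo=np.array([-163.93,-17.29,-79.2,3.27,-89.18,5.43,-154.24]);hi=np.array([163.93,119.83,71.16,140.29,269.18,117.66,154.24])
def fk(q):
    L=LK;q=np.radians(-np.array(q)*[1,-1,1,-1,1,-1,1])
    Z=lambda a:Rn.from_euler('z',a).as_matrix(); Y=lambda a:Rn.from_euler('y',a).as_matrix()
    R=Z(q[0])@Y(q[1]); p=np.array([0,0,L[0]])+R@[L[4],L[6],L[1]]
    R=R@Z(q[2])@Y(q[3]); p=p+R@[L[5],L[7],L[2]]
    R=R@Z(q[4])@Y(q[5]); p=p+R@[L[8],0,L[3]]
    R=R@Z(q[6]); return p,np.c_[R[:,2],-R[:,0],np.cross(R[:,2],-R[:,0])]
def ik(P,R,q0,m=1.0):
    def f(q):
        p,r=fk(q); return np.r_[(p-P)/1.0,Rn.from_matrix(r.T@R).as_rotvec()*300,(q-q0)*1e-3]
    s=least_squares(f,np.clip(q0,lo+m,hi-m),bounds=(lo+m/2,hi-m/2)); p,r=fk(s.x)
    return s.x,np.linalg.norm(p-P),np.degrees(np.linalg.norm(Rn.from_matrix(r.T@R).as_rotvec()))
E
python3 - <<'E'
from ik import *
p,r,s=tcp(); pf,rf=fk(s["joints"]); print(p-pf,np.degrees(Rn.from_matrix(rf.T@r).as_rotvec()))
q=s["joints"]; O=(502,-370)
for sg in (146,170,190,210,225,240):
    best=None
    for q0 in (q,q+[0,0,20,0,0,0,0],q+[0,0,-30,0,-20,0,0],q+[0,0,50,0,40,0,0],q+[-30,10,-50,0,-40,0,0]):
        x=ik(padpt(O,-19.7,17,sg),lean(-19.7),q0)
        if best is None or x[1]+x[2]<best[1]+best[2]: best=x
    print(sg,best[0].round(1),best[1].round(2),best[2].round(2))
E
```

```text
[-0.15509756  0.09765843 -0.8274117 ] [-4.08373439e-15 -1.98907259e-14  1.13665370e-14]
146 [ 18.3 -16.8  25.4 133.4 -13.9  30.5  35.2] 0.0 0.0
170 [ 49.7 -16.8  -1.4 132.4 -28.4  36.2  47.4] 0.0 0.0
190 [ 61.1 -16.8  -9.6 130.2 -32.6  41.3  51.9] 8.29 1.37
210 [ 63.  -16.8  -9.4 128.2 -32.4  45.4  52.7] 16.1 2.88
225 [ 64.4 -16.8  -9.3 126.6 -32.2  48.6  53.3] 21.26 3.99
240 [ 65.8 -16.8  -9.2 125.  -32.1  51.7  53.8] 25.89 5.09
```

```bash
python3 - <<'E'
from ik import *
p,r,s=tcp(); q=s["joints"]; O=(502,-370)
for ln in (10,15,20,25,30,35):
  for sg in (146,160,175,190,210,230):
    best=None
    for q0 in (q,q+[0,0,20,0,0,0,0],q+[0,0,-30,0,-20,0,0],q+[0,0,50,0,40,0,0]):
        x=ik(padpt(O,-19.7,17,sg),lean(-19.7,ln),q0)
        if best is None or x[1]+x[2]<best[1]+best[2]: best=x
    print(ln,sg,best[0].round(0),best[1].round(2),best[2].round(2))
E
```

```text
10 146 [ 25.   0.  13. 112.  -4.  58.  21.] 0.0 0.0
10 160 [ 24.  -1.  14. 112.  -3.  60.  20.] 0.0 0.0
10 175 [ 24.  -3.  15. 112.  -3.  61.  20.] 0.0 0.0
10 190 [ 23.  -5.  16. 112.  -2.  63.  20.] 0.0 0.0
10 210 [ 22.  -7.  17. 112.  -1.  65.  20.] 0.0 0.0
10 230 [ 21.  -9.  18. 112.  -1.  67.  19.] 0.0 0.0
15 146 [ 23.  -4.  16. 117.  -5.  53.  22.] 0.0 0.0
15 160 [ 22.  -5.  17. 117.  -4.  54.  22.] 0.0 0.0
15 175 [ 21.  -7.  18. 117.  -3.  56.  21.] 0.0 0.0
15 190 [ 21.  -9.  19. 117.  -3.  58.  21.] 0.0 0.0
15 210 [ 20. -11.  20. 116.  -1.  60.  20.] 0.0 0.0
15 230 [  0. -17.  35. 117.   6.  63.  14.] 0.0 0.0
20 146 [ 21.  -7.  19. 121.  -6.  47.  24.] 0.0 0.0
20 160 [ 20.  -9.  20. 121.  -5.  49.  23.] 0.0 0.0
20 175 [ 19. -11.  21. 121.  -4.  51.  22.] 0.0 0.0
20 190 [ -1. -17.  38. 121.   5.  53.  15.] 0.0 0.0
20 210 [ 17. -16.  23. 121.  -1.  55.  21.] 0.0 0.0
20 230 [ 26. -16.  15. 120.  -3.  57.  23.] 0.0 0.0
25 146 [ 17. -11.  24. 125.  -7.  42.  26.] 0.0 0.0
25 160 [ -1. -17.  40. 126.   4.  44.  17.] 0.0 0.0
25 175 [ 15. -15.  26. 125.  -3.  45.  23.] 0.0 0.0
25 190 [ 18. -17.  23. 125.  -3.  47.  23.] 0.0 0.0
25 210 [ 42. -16.   3. 124. -13.  50.  31.] 0.0 0.0
25 230 [ 57. -17.  -9. 122. -18.  54.  37.] 4.23 0.86
30 146 [ 11. -15.  31. 130.  -6.  36.  26.] 0.0 0.0
30 160 [ 14. -17.  27. 129.  -6.  38.  27.] 0.0 0.0
30 175 [ 27. -17.  16. 129. -11.  40.  31.] 0.0 0.0
30 190 [ 50. -17.  -3. 128. -21.  43.  40.] 0.0 0.0
30 210 [ 59. -17.  -9. 126. -24.  48.  43.] 7.36 1.36
30 230 [ 61. -17.  -9. 124. -24.  52.  44.] 14.17 2.78
35 146 [ 18. -17.  25. 133. -14.  30.  35.] 0.0 0.0
35 160 [ 36. -16.  10. 133. -22.  33.  42.] 0.0 0.0
35 175 [ 60. -17. -10. 132. -33.  38.  51.] 1.63 0.25
35 190 [ 61. -17. -10. 130. -33.  41.  52.] 8.29 1.37
35 210 [ 63. -17.  -9. 128. -32.  45.  53.] 16.1 2.88
35 230 [ 65. -17.  -9. 126. -32.  50.  53.] 22.86 4.36
```

```bash
python3 - <<'E'
from ik import *
O=(502,-370)
plan(padpt(O,-19.7,17,235),lean(-19.7,15))
print(ik(padpt(O,-19.7,17,235),lean(-19.7,15),tcp()[2]["joints"]))
E
```

```text
n=3 shift mm [-22.2  31.5 160.6] rot deg [-17.78   3.08  -6.35] | row d [-0.0087  0.0047  0.0544] a [-0.1035  0.0179 -0.0369]
(array([ 28.62832311, -12.83489569,  11.81167255, 115.84541656,
        -2.99450679,  62.70856813,  21.82013493]), np.float64(9.022840970807438e-06), np.float64(3.815495983624741e-06))
```

Emit:
move_arm --steps '[{"jaw":0.087,"dx":-0.02,"dy":0.01,"dz":0.04,"ax":-0.078,"ay":0.013,"az":-0.028},{"jaw":0.087,"dx":-0.006,"dy":0.005,"dz":0.04,"ax":-0.078,"ay":0.013,"az":-0.028},{"jaw":0.087,"dx":0,"dy":0.005,"dz":0.04,"ax":-0.078,"ay":0.013,"az":-0.028},{"jaw":0.087,"dx":0,"dy":0.005,"dz":0.04,"ax":-0.078,"ay":0.013,"az":-0.028},{"jaw":0.087,"dx":0,"dy":0,"dz":0,"ax":0,"ay":0,"az":0}]'

```text
t: 8.95
position: [391.6, -324.5, 210.3]
orientation: [91.0, 75.6, -18.9]
wrist_force: [0.8, 1.1, 0.1]
opening: 87.3
```

```bash
python3 - <<'E'
from ik import *
O=(502,-370)
p,r,s=tcp(); print(p,s["t"],s["joints"].round(1))
plan(padpt(O,-19.7,17,235),lean(-19.7,15))
w=grab("wrist","m_wrist"); d=grab("top","m_top"); crop(d,410,200,540,330,4.5,"m_topc"); e=grab("side","m_side")
E
```

```text
[ 391.63437464 -324.48939906  210.29228483] 8.95 [ 33.1 -10.3   6.7 113.7  -4.4  63.1  21.5]
n=1 shift mm [ -3.1 -15.2   5.7] rot deg [-0.28 -0.19  0.65] | row d [-0.0031 -0.0152  0.0057] a [-0.0049 -0.0033  0.0113]
```

View pics/m_wrist.png

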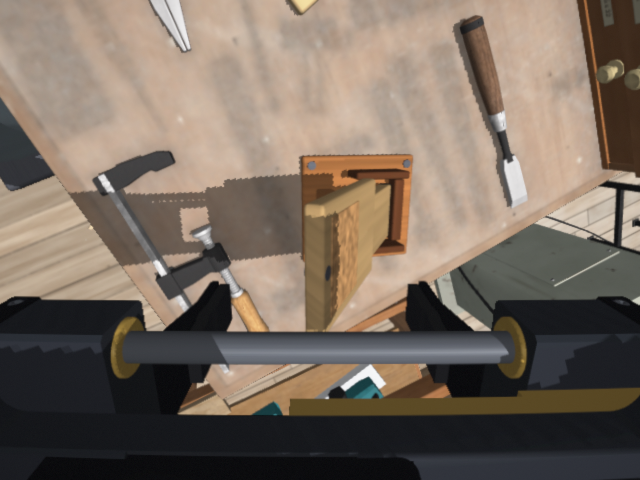

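View pics/m_side.png

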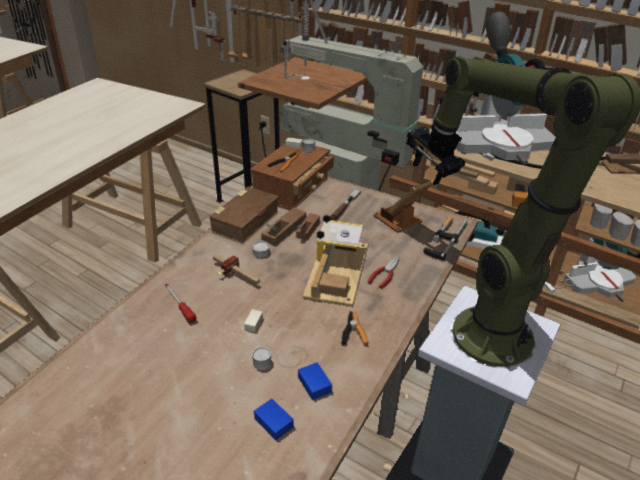

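```bash
python3 - <<'E'
from h import *
w=load("m_wrist"); crop(w,280,140,430,340,4,"m1")
E
```

```text
(no output)
```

View pics/m1.png

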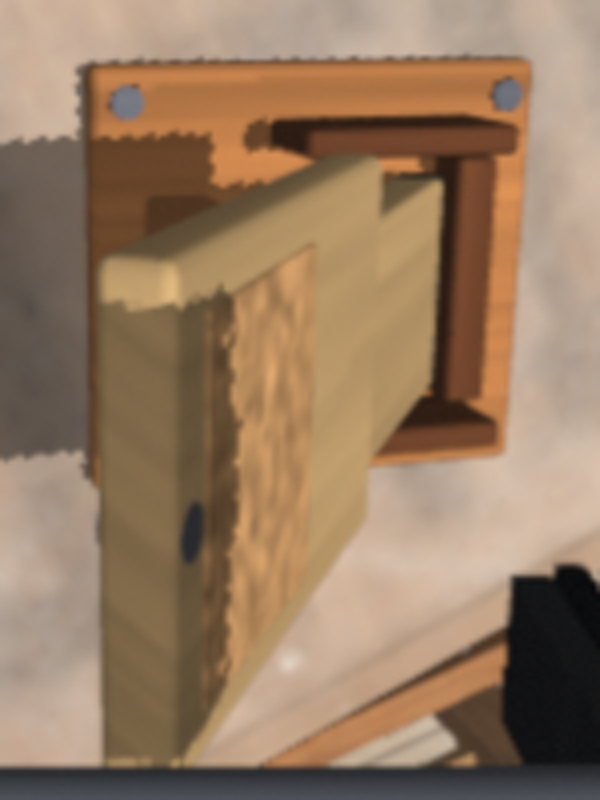

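```bash
python3 - <<'E'
from h import *
w=load("m_wrist"); g=lambda q:np.array(q)/4+[280,140]-.375
c=onz(w,g([(90,65),(530,60),(505,454)]),10); print(c.round(1)); e=c[1]-c[0]; f=c[1]-c[2]
print(np.linalg.norm(e),np.linalg.norm(f),np.degrees(np.arctan2(e[1],e[0])),np.degrees(np.arctan2(f[1],f[0]))-90)
yaw=np.degrees(np.arctan2(e[1],e[0]))*.5+.5*(np.degrees(np.arctan2(f[1],f[0]))-90)
X=fr((0,0),yaw,(1,0,0));Y=fr((0,0),yaw,(0,1,0))
o=((c[0]+c[2])/2+25*X); o2=c.mean(0)-(( -90+40+40)/3)*X-20*Y; print(yaw,o,o2)
o=o2
def pt(s,t,y,nz=17):  # board coords
    return fr(o,yaw,(-.574*s+.819*t,y,nz+.819*s+.574*t))
for s,t,y in [(210,7,45),(210,-7,45),(75,7,45),(75,7,30),(30,7,30),(197,8,35),(135,8,35),(135,8,-35)]:
    print((s,t,y),((proj(w,[pt(s,t,y)])[0]-[280,140]+.375)*4).round(0), (proj(load("m_top"),[pt(s,t,y)])[0]).round(1))
print("ledge",((proj(w,[fr(o,yaw,(9,37,28)),fr(o,yaw,(21,37,28)),fr(o,yaw,(-40,37,41))])-[280,140]+.375)*4).round(0))
E
```

```text
[[ 442.3 -283.4   10. ]
 [ 562.1 -327.3   10. ]
 [ 522.6 -438.6   10. ]]
127.52501072358189 118.13093041776555 -20.140179868866724 -19.493156682494472
-19.8166682756806 [ 506.00070118 -369.46277165   10.        ] [ 505.36133076 -369.69138898   10.        ]
(210, 7, 45) [175. 252.] [471.9 274.7]
(210, -7, 45) [ 85. 246.] [469.6 279.4]
(75, 7, 45) [378. 147.] [469.3 250.1]
(75, 7, 30) [375. 213.] [474.8 252. ]
(30, 7, 30) [413. 186.] [473.9 244.6]
(197, 8, 35) [210. 302.] [475.8 273.2]
(135, 8, 35) [314. 235.] [474.4 261.5]
(135, 8, -35) [304. 573.] [501.2 270.9]
ledge [[457. 149.]
 [497. 148.]
 [303. 161.]]
```

View pics/m_topc.png

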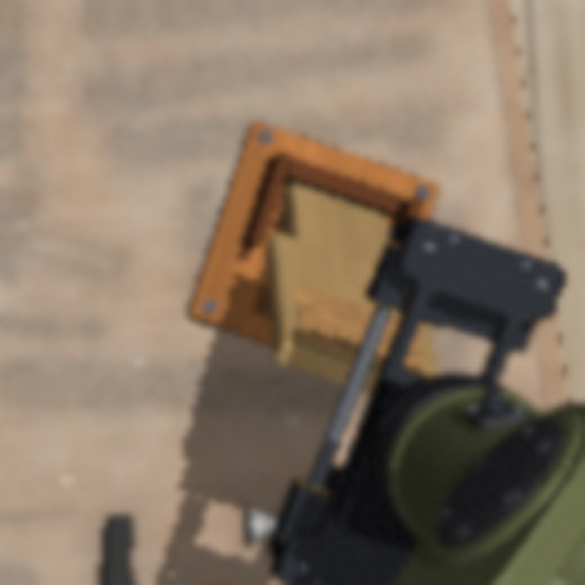

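```bash
cat >> h.py <<'E'
RO=(505.4,-369.7); RY=-19.8
JO=(495.2,3.7); JY=21.2
def pd(s,t=0,y=-2,nz=17): return fr(RO,RY,(-.5736*s+.8192*t,y,nz+.8192*s+.5736*t))
E
python3 - <<'E'
from ik import *
p,r,s=tcp(); q=np.array(p)-fr(RO,RY,(0,0,17)); Rr=Rn.from_euler('z',RY,degrees=True).as_matrix(); v=Rr.T@q
print("board s,t,y",v@[-.5736,0,.8192],v@[.8192,0,.5736],v[1])
plan(pd(180),lean(RY,25)); plan(pd(147),lean(RY,35),P0=pd(180),R0=lean(RY,25))
x=s["joints"]
for a in ((180,25),(160,31),(147,35)):
    x,e1,e2=ik(pd(a[0]),lean(RY,a[1]),x); print(a,x.round(1),e1,e2)
E
```

```text
board s,t,y 228.61725079453086 11.162373780634068 8.629610266035753
n=2 shift mm [49.4  6.6 10.9] rot deg [ 0.15 -0.35 10.61] | row d [0.0248 0.0022 0.0054] a [ 0.0013 -0.0031  0.0926]
n=1 shift mm [32.5  5.7  0. ] rot deg [-0. -0. 10.] | row d [0.0325 0.0057 0.    ] a [-0.     -0.      0.1745]
(180, 25) [ 32.9 -13.3   9.8 124.3 -10.2  46.   28.7] 3.7274052916915375e-06 1.4831710571223897e-06
(160, 31) [ 31.4 -14.4  12.7 129.4 -15.5  37.1  34.7] 2.817768191492484e-06 1.2016745126740605e-06
(147, 35) [ 29.2 -14.8  15.7 132.8 -20.6  31.1  40.5] 3.150573243803432e-06 1.3091120519553262e-06
```

Emit:
move_arm --steps '[{"jaw":0.087,"dx":0.016,"dy":0.002,"dz":0.006,"ax":0,"ay":-0.003,"az":0.062},{"jaw":0.087,"dx":0.016,"dy":0.002,"dz":0.005,"ax":0,"ay":-0.003,"az":0.062},{"jaw":0.087,"dx":0.016,"dy":0.002,"dz":0,"ax":0,"ay":0,"az":0.062},{"jaw":0.087,"dx":0,"dy":0,"dz":0,"ax":0,"ay":0,"az":0}]'

```text
t: 9.6
position: [408.1, -336.4, 166.0]
orientation: [90.0, 65.0, -19.6]
wrist_force: [0.1, 0.5, 0.2]
opening: 87.2
```

```bash
python3 - <<'E'
from ik import *
p,r,s=tcp(); print(s["t"],s["joints"].round(1),s["wrist_force"]);q=np.array(p)-fr(RO,RY,(0,0,17)); Rr=Rn.from_euler('z',RY,degrees=True).as_matrix(); v=Rr.T@q
print("board s,t,y",v@[-.5736,0,.8192],v@[.8192,0,.5736],v[1])
plan(pd(147),lean(RY,35),n=3)
grab("wrist","n_wrist")
E
```

```text
9.6 [ 33.3 -13.3   9.4 124.  -10.3  46.5  28.9] [0.0879807  0.49042091 0.21623691]
board s,t,y 181.05098570847147 1.2778666772610747 -1.5843324291699334
n=3 shift mm [33.7  4.7  0.5] rot deg [ 0.18 -0.09 10.05] | row d [0.0113 0.0009 0.0002] a [ 0.001  -0.0005  0.0585]
```

View pics/n_wrist.png

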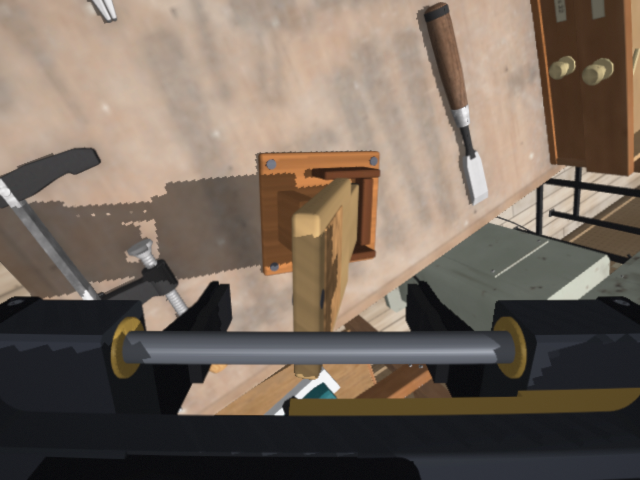

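Emit:
move_arm --steps '[{"jaw":0.087,"dx":0.011,"dy":0.001,"dz":0,"ax":0.001,"ay":0,"az":0.058},{"jaw":0.087,"dx":0.011,"dy":0.001,"dz":0,"ax":0.001,"ay":0,"az":0.058},{"jaw":0.087,"dx":0.011,"dy":0.001,"dz":0,"ax":0.001,"ay":0,"az":0.058},{"jaw":0.087,"dx":0,"dy":0,"dz":0,"ax":0,"ay":0,"az":0}]'

```text
t: 10.15
position: [426.5, -344.1, 140.3]
orientation: [90.1, 55.0, -19.7]
wrist_force: [0.2, 0.5, 0.8]
opening: 87.1
```

```bash
python3 - <<'E'
from ik import *
p,r,s=tcp(); print(s["t"],s["joints"].round(1),s["wrist_force"]);q=np.array(p)-fr(RO,RY,(0,0,17)); Rr=Rn.from_euler('z',RY,degrees=True).as_matrix(); v=Rr.T@q
print("board s,t,y",v@[-.5736,0,.8192],v@[.8192,0,.5736],v[1])
plan(pd(147),lean(RY,35))
w=grab("wrist","o_wrist"); crop(w,200,120,440,360,3.2,"o1")
E
```

```text
10.15 [ 30.7 -14.8  14.5 132.3 -21.1  31.8  41. ] [0.16195153 0.48762318 0.75333689]
board s,t,y 148.60490418687468 2.819734136727368 -2.620085143021281
n=1 shift mm [ 1.6 -2.8 -0.6] rot deg [ 0.   -0.05 -0.04] | row d [ 0.0016 -0.0028 -0.0006] a [ 0.     -0.0008 -0.0007]
```

View pics/o1.png

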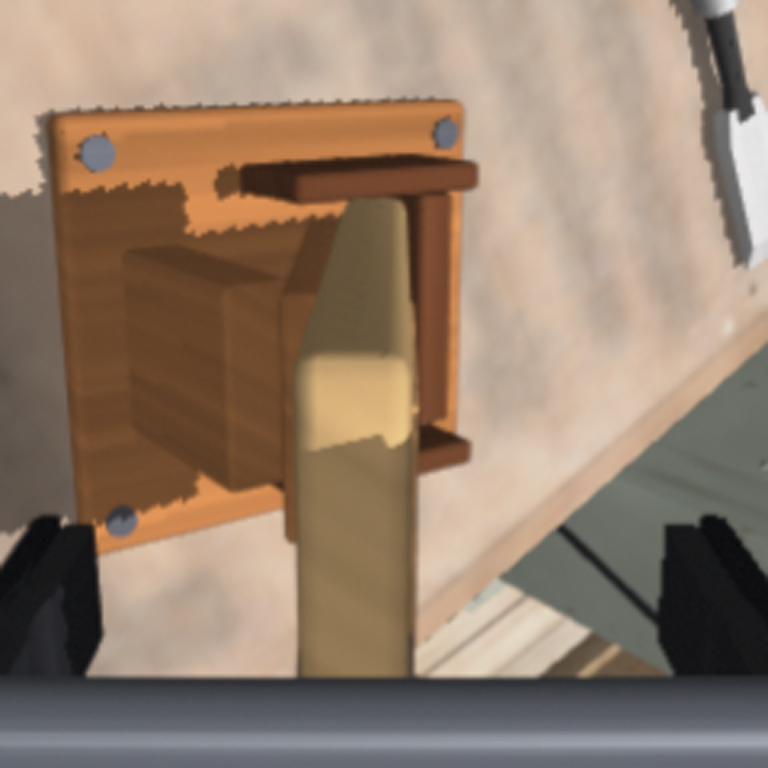

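Emit:
move_arm --steps '[{"jaw":0.087,"dx":0.001,"dy":-0.003,"dz":0,"ax":0,"ay":0,"az":0},{"jaw":0.04,"dx":0,"dy":0,"dz":0,"ax":0,"ay":0,"az":0},{"jaw":0.02,"dx":0,"dy":0,"dz":0,"ax":0,"ay":0,"az":0},{"jaw":0.008,"dx":0,"dy":0,"dz":0,"ax":0,"ay":0,"az":0},{"jaw":0.008,"dx":0,"dy":0,"dz":0,"ax":0,"ay":0,"az":0}]' --grip_force 40

```text
t: 10.82
position: [424.8, -344.7, 138.4]
orientation: [89.9, 54.8, -19.9]
wrist_force: [-0.1, 0.2, 0.1]
opening: 55.0
```

Emit:
move_arm --steps '[{"jaw":0.008,"dx":0,"dy":0,"dz":0,"ax":0,"ay":0,"az":0},{"jaw":0.008,"dx":0,"dy":0,"dz":0,"ax":0,"ay":0,"az":0},{"jaw":0.008,"dx":0,"dy":0,"dz":0,"ax":0,"ay":0,"az":0}]'

```text
t: 11.2
position: [424.8, -344.6, 138.3]
orientation: [89.9, 54.8, -19.9]
wrist_force: [-0.4, 0.8, -0.1]
opening: 25.3
```

```bash
python3 - <<'E'
from ik import *
p,r,s=tcp(); print(s["t"],p,s["joints"].round(1),s["wrist_force"],s["wrist_torque"],s["opening"]);q=np.array(p)-fr(RO,RY,(0,0,17)); Rr=Rn.from_euler('z',RY,degrees=True).as_matrix(); v=Rr.T@q
print("board s,t,y",v@[-.5736,0,.8192],v@[.8192,0,.5736],v[1]); plan(pd(147),lean(RY,35))
w=grab("wrist","p_wrist"); crop(w,200,120,440,360,3.2,"p1")
E
```

```text
11.2 [ 424.78908383 -344.64814494  138.32692046] [ 30.7 -14.8  14.7 132.6 -21.4  31.4  41.4] [-0.36222762  0.75266819 -0.05362122] [0.15599902 0.71642638 0.00120446] 25.253866711553464
board s,t,y 147.76343205301114 0.5089418560808667 -3.7351654445904767
n=1 shift mm [ 0.7 -0.5 -1.7] rot deg [-0.    0.05 -0.15] | row d [ 0.0007 -0.0005 -0.0017] a [-0.0001  0.0008 -0.0027]
```

View pics/p1.png

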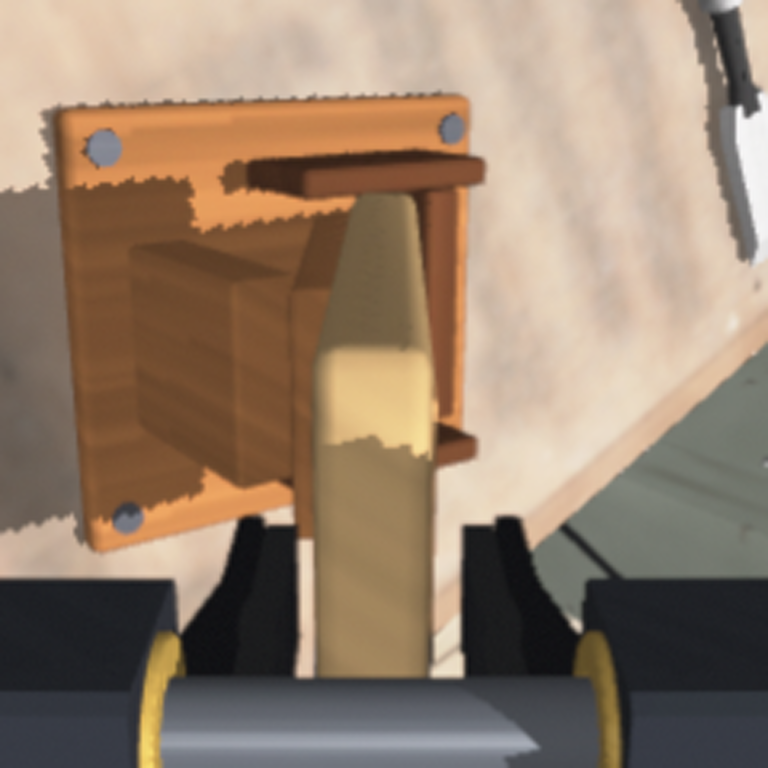

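Emit:
move_arm --steps '[{"jaw":0.008,"dx":0,"dy":-0.0005,"dz":0,"ax":0,"ay":0,"az":0},{"jaw":0.008,"dx":0,"dy":0,"dz":0,"ax":0,"ay":0,"az":0},{"jaw":0.008,"dx":0,"dy":0,"dz":0,"ax":0,"ay":0,"az":0},{"jaw":0.008,"dx":0,"dy":0,"dz":0,"ax":0,"ay":0,"az":0}]'

```text
t: 11.75
position: [424.6, -344.7, 138.3]
orientation: [89.9, 54.8, -19.9]
wrist_force: [1.1, -0.5, 0.5]
opening: 15.8
```

```bash
python3 - <<'E'
from ik import *
p,r,s=tcp(); print(s["t"],p,s["wrist_force"],s["wrist_torque"],s["opening"]);q=np.array(p)-fr(RO,RY,(0,0,17)); Rr=Rn.from_euler('z',RY,degrees=True).as_matrix(); v=Rr.T@q
print("board s,t,y",v@[-.5736,0,.8192],v@[.8192,0,.5736],v[1])
x=s["joints"]
# lift: tcp 36 up, lean 27
for dz,ln in ((18,31),(36,27),(60,22)):
    P=p+[0,0,dz]; x,e1,e2=ik(P,lean(RY,ln),x); print(dz,ln,x.round(1),e1,e2)
plan(p+[0,0,36],lean(RY,27),n=4)
E
```

```text
11.75 [ 424.59378817 -344.6959598   138.32933731] [ 1.11757589 -0.47110836  0.49842377] [-0.00533742  0.28256041  0.00979547] 15.84777678608355
board s,t,y 147.86152045896569 0.3730685597136741 -3.8463075681720578
18 31 [ 32.4 -13.8  11.6 128.  -15.7  38.   34.5] 2.736149975020934e-06 1.2626546514363765e-06
36 27 [ 33.  -12.5   9.6 123.3 -11.7  44.6  29.6] 1.8522252935457378e-06 8.333249112102161e-07
60 22 [ 33.  -10.4   8.1 117.1  -8.1  52.9  25.2] 1.8992515630058682e-06 7.886628482806119e-07
n=4 shift mm [-29.4  20.7   0. ] rot deg [-0.    0.06 -8.19] | row d [-0.0076  0.0048  0.    ] a [-0.      0.0003 -0.0357]
```

Emit:
move_arm --steps '[{"jaw":0.008,"dx":-0.0076,"dy":0.0048,"dz":0,"ax":0,"ay":0,"az":-0.0357},{"jaw":0.008,"dx":-0.0076,"dy":0.0048,"dz":0,"ax":0,"ay":0,"az":-0.0357}]'

```text
t: 12.0
position: [423.8, -344.2, 156.1]
orientation: [89.9, 59.0, -19.9]
wrist_force: [2.1, -0.4, -1.3]
opening: 15.3
```

```bash
python3 - <<'E'
from ik import *
p,r,s=tcp(); print(s["t"],p,s["wrist_force"],s["wrist_torque"],s["opening"])
e=grab("side","q_side"); crop(e,360,130,480,240,6,"q1")
E
```

```text
12.0 [ 423.78107691 -344.21987273  156.05608663] [ 2.08680692 -0.37669006 -1.29486585] [-0.07004812  0.1225217  -0.00844885] 15.342297974039468
```

View pics/q1.png

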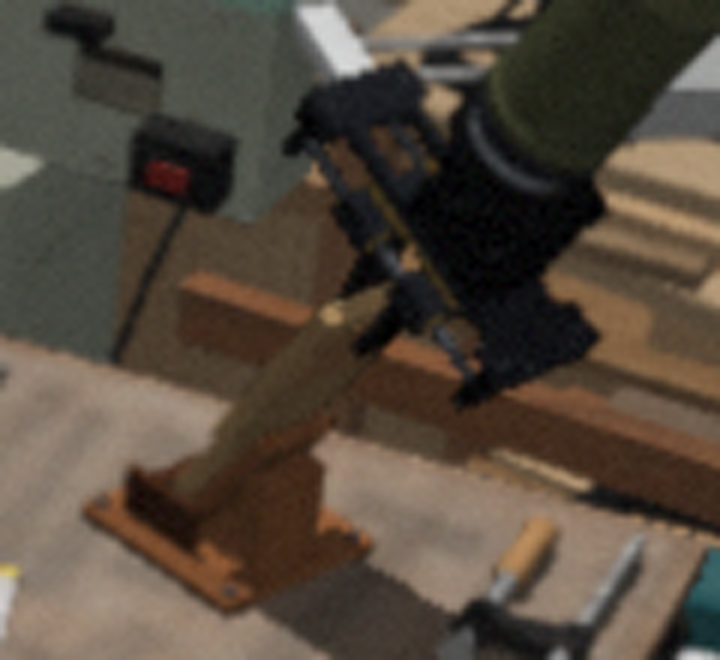

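Emit:
move_arm --steps '[{"jaw":0.008,"dx":-0.0076,"dy":0.0048,"dz":0,"ax":0,"ay":0,"az":-0.0357},{"jaw":0.008,"dx":-0.0076,"dy":0.0048,"dz":0,"ax":0,"ay":0,"az":-0.0357},{"jaw":0.008,"dx":-0.012,"dy":0.006,"dz":0,"ax":0,"ay":0,"az":-0.04},{"jaw":0.008,"dx":-0.02,"dy":0.01,"dz":0,"ax":0,"ay":0,"az":-0.04},{"jaw":0.008,"dx":-0.025,"dy":0.01,"dz":0,"ax":0,"ay":0,"az":0}]'

```text
t: 12.68
position: [424.5, -343.9, 235.6]
orientation: [90.0, 67.8, -19.7]
wrist_force: [0.8, -0.3, -1.6]
opening: 15.8
```

```bash
cat >> h.py <<'E'
TS=148.0; TZ=-1.8   # nose in tool frame: +148 x, -1.8 z
def pushpose(jx,jy,nz=28.0,ln=35.0,yaw=None):
    yaw=JY-90 if yaw is None else yaw
    R=lean(yaw,ln); N=fr(JO,JY,(jx,jy,nz)); return N-R@np.array([TS,0,TZ]),R
def nose():
    p,r,s=tcp(); N=p+r@np.array([TS,0,TZ]); a=np.radians(JY); q=N-np.array([*JO,0])
    up=-r[:,0]
    print("t",round(s["t"],2),"nose jig x %.1f y %.1f z %.1f"%(q@[np.cos(a),np.sin(a),0],q@[-np.sin(a),np.cos(a),0],N[2]),"lean %.2f yaw-des %.2f"%(np.degrees(np.arccos(up[2])),np.degrees(np.arctan2(-r[0,2]*-1,r[1,2]*-1))-(JY-90)),"F",s["wrist_force"].round(1),"op",s["opening"].round(1),"q",s["joints"].round(0))
E
python3 - <<'E'
from ik import *
nose()
p,r,s=tcp(); x0=s["joints"]
seeds=[x0+[-60,0,0,0,30,0,30],x0+[-40,10,-20,-20,40,20,0],x0+[-60,20,20,-20,60,20,30],x0+[-60,20,-30,-20,-60,20,30],x0]
for jy in (160,135,100,50,0,-33):
    P,R=pushpose(2,jy)
    sol=sorted([ik(P,R,q) for q in seeds],key=lambda e:e[1]+e[2])[:3]
    for b in sol[:1]: print(jy,P.round(0),b[0].round(0),b[1].round(2),b[2].round(2))
    seeds=[b[0] for b in sol]+seeds
E
```

```text
Traceback (most recent call last):
  File "h.py", line 62, in nose
    print("t",round(s["t"],2),"nose jig x %.1f y %.1f z %.1f"%(q@[np.cos(a),np.sin(a),0],q@[-np.sin(a),np.cos(a),0],N[2]),"lean %.2f yaw-des %.2f"%(np.degrees(np.arccos(up[2])),np.degrees(np.arctan2(-r[0,2]*-1,r[1,2]*-1))-(JY-90)),"F",s["wrist_force"].round(1),"op",s["opening"].round(1),"q",s["joints"].round(0))
                                                                                                                                                                                                                                                                          ^^^^^^^^^^^^^^^^^^
AttributeError: 'float' object has no attribute 'round'
```

```bash
sed -i 's/s\["opening"\].round(1)/round(float(s["opening"]),1)/; s/np.degrees(np.arctan2(-r\[0,2\]\*-1,r\[1,2\]\*-1))-(JY-90)/np.degrees(np.arctan2(-r[1,2],-r[0,2]))-JY/' h.py
python3 - <<'E'
from ik import *
nose()
p,r,s=tcp(); x0=s["joints"]
seeds=[x0+[-60,0,0,0,30,0,30],x0+[-40,10,-20,-20,40,20,0],x0+[-60,20,20,-20,60,20,30],x0+[-60,20,-30,-20,-60,20,30],x0]
for jy in (160,135,100,50,0,-33):
    P,R=pushpose(2,jy)
    sol=sorted([ik(P,R,q) for q in seeds],key=lambda e:e[1]+e[2])[:3]
    for b in sol[:1]: print(jy,P.round(0),b[0].round(0),b[1].round(2),b[2].round(2))
    seeds=[b[0] for b in sol]+seeds
E
```

```text
t 12.68 nose jig x -148.3 y -333.8 z 98.5 lean 22.19 yaw-des 49.03 F [ 0.8 -0.3 -1.6] op 15.8 q [ 34. -12.   7. 114.  -8.  57.  24.]
160 [407. 232. 149.] [ -40.   13.  -18.  105.   31.   87. -136.] 0.0 0.0
135 [416. 209. 149.] [ -60.   10.    6.  108.   28.   83. -131.] 0.0 0.0
100 [429. 176. 149.] [ -58.    8.    8.  110.   29.   82. -129.] 0.0 0.0
50 [447. 130. 149.] [ -55.    6.   10.  113.   31.   79. -125.] 0.0 0.0
0 [465.  83. 149.] [ -52.    4.   12.  115.   33.   76. -121.] 0.0 0.0
-33 [477.  52. 149.] [ -50.    3.   14.  116.   34.   75. -118.] 0.0 0.0
```

```bash
python3 - <<'E'
from ik import *
p,r,s=tcp(); x=s["joints"]
D,RD=pushpose(2,168,nz=120); E,RE=pushpose(2,168)
wp=[([440,-220,285],lean(-30,24)),([480,-60,295],lean(-45,27)),([470,100,295],lean(-60,32)),(D,RD),(E,RE)]
P0,R0=p,r
for P,R in wp:
    x,e1,e2=ik(P,R,x); print(np.round(P),x.round(0),e1.round(2),e2.round(2), "nose z",(np.array(P)+R@[TS,0,TZ])[2].round(0))
    plan(P,R,P0=P0,R0=R0,vmax=50,wmax=9); P0,R0=P,R
E
```

```text
[ 440 -220  285] [ 32. -17.  -8. 112.   0.  65.  -7.] 17.53 3.95 nose z 150.0
n=3 shift mm [ -56.1   -6.6 -121.9] rot deg [ 9.41 -4.02  1.81] | row d [-0.0197 -0.0042 -0.04  ] a [ 0.0547 -0.0234  0.0105]
[480 -60 295] [ -4. -17.  -9. 113.  21.  72. -62.] 5.73 1.35 nose z 163.0
n=4 shift mm [ -27.6  -37.4 -158.6] rot deg [13.54 -6.46  2.98] | row d [-0.0088 -0.0127 -0.0384] a [ 0.0591 -0.0282  0.013 ]
[470 100 295] [ -15.   -5.  -24.  105.   30.   86. -102.] 0.0 0.0 nose z 169.0
n=4 shift mm [ -54.6 -107.1 -106.1] rot deg [13.06 -7.39  4.97] | row d [-0.0158 -0.0285 -0.0235] a [ 0.057  -0.0322  0.0217]
[404. 240. 241.] [ -29.   10.  -31.   98.   31.   97. -132.] 0.0 0.0 nose z 120.0
n=4 shift mm [ -36.  -159.   -12.6] rot deg [ 7.34 -4.86  2.99] | row d [-0.0099 -0.0397 -0.0009] a [ 0.032  -0.0212  0.0131]
[404. 240. 149.] [ -30.   14.  -30.  104.   33.   89. -139.] 0.0 0.0 nose z 28.0
n=2 shift mm [ 75.4 -52.8   0. ] rot deg [0. 0. 0.] | row d [ 0.0377 -0.0264  0.    ] a [0. 0. 0.]
```

```bash
python3 - <<'E'
from ik import *
p,r,s=tcp(); x=s["joints"]
D,RD=pushpose(2,168,nz=120); E,RE=pushpose(2,168)
wp=[([490,-220,270],lean(-32,19)),([525,-60,285],lean(-45,22)),([480,110,285],lean(-60,30)),(D,RD),(E,RE)]
P0,R0=p,r
for P,R in wp:
    x,e1,e2=ik(P,R,x); print(np.round(P),x.round(0),e1.round(2),e2.round(2), "nose",(np.array(P)+R@[TS,0,TZ]).round(0))
    plan(P,R,P0=P0,R0=R0,vmax=50,wmax=9); P0,R0=P,R
E
```

```text
[ 490 -220  270] [ 30. -12. -10. 109.   2.  64. -13.] 0.0 0.0 nose [ 532. -244.  130.]
n=3 shift mm [ -24.4   31.3 -138.8] rot deg [11.45 -4.31 -3.17] | row d [-0.0095  0.0072 -0.0467] a [ 0.0666 -0.0251 -0.0185]
[525 -60 285] [ 24. -11. -29. 107.  12.  69. -53.] 0.0 0.0 nose [565. -98. 148.]
n=4 shift mm [ -32.1  -47.2 -154.2] rot deg [12.18 -4.55  2.99] | row d [-0.0094 -0.0147 -0.0373] a [ 0.0531 -0.0199  0.013 ]
[480 110 285] [  12.   -4.  -48.  103.   27.   84. -101.] 0.0 0.0 nose [519.  47. 157.]
n=4 shift mm [ -57.  -141.   -88.4] rot deg [13.49 -6.58  7.95] | row d [-0.017  -0.0363 -0.0183] a [ 0.0589 -0.0287  0.0347]
[404. 240. 241.] [ -12.   13.  -51.   98.   35.   99. -136.] 0.0 0.0 nose [436. 161. 120.]
n=4 shift mm [ -37.2 -152.     1.1] rot deg [ 7.42 -4.73  4.99] | row d [-0.0105 -0.0376  0.0024] a [ 0.0324 -0.0206  0.0218]
[404. 240. 149.] [ -14.   19.  -50.  104.   38.   92. -143.] 0.0 0.0 nose [436. 161.  28.]
n=2 shift mm [ 75.4 -52.8   0. ] rot deg [0. 0. 0.] | row d [ 0.0377 -0.0264  0.    ] a [0. 0. 0.]
```

Emit:
move_arm --steps '[{"jaw":0.008,"dx":-0.012,"dy":0.007,"dz":-0.03,"ax":0.05,"ay":-0.019,"az":-0.014},{"jaw":0.008,"dx":-0.008,"dy":0.007,"dz":-0.04,"ax":0.05,"ay":-0.019,"az":-0.014},{"jaw":0.008,"dx":-0.006,"dy":0.007,"dz":-0.04,"ax":0.05,"ay":-0.019,"az":-0.014},{"jaw":0.008,"dx":-0.002,"dy":0.005,"dz":-0.03,"ax":0.05,"ay":-0.019,"az":-0.014}]'

```text
t: 13.18
position: [495.4, -221.3, 271.6]
orientation: [89.9, 70.9, -32.2]
wrist_force: [1.0, -0.5, -2.1]
opening: 15.7
```

```bash
cat > way.py <<'E'
from ik import *
import sys
def go(i,**k):
    D,RD=pushpose(2,168,nz=120); E,RE=pushpose(2,168)
    wp=[([490,-220,270],lean(-32,19)),([525,-60,285],lean(-45,22)),([480,110,285],lean(-60,30)),(D,RD),(E,RE)]
    nose(); print(tcp()[0].round(0)); plan(*wp[i],**k)
E
python3 -c "
from way import *
go(1,vmax=48)"
```

```text
t 13.18 nose jig x -50.9 y -247.6 z 131.7 lean 19.09 yaw-des 36.71 F [ 1.  -0.5 -2.1] op 15.7 q [ 31. -11. -11. 109.   2.  64. -13.]
[ 495. -221.  272.]
n=4 shift mm [ -32.6  -52.8 -152.4] rot deg [12.1  -4.49  2.89] | row d [-0.0095 -0.016  -0.0367] a [ 0.0528 -0.0196  0.0126]
```

Emit:
move_arm --steps '[{"jaw":0.008,"dx":-0.01,"dy":-0.016,"dz":-0.037,"ax":0.053,"ay":-0.02,"az":0.013},{"jaw":0.008,"dx":-0.01,"dy":-0.016,"dz":-0.037,"ax":0.053,"ay":-0.02,"az":0.013},{"jaw":0.008,"dx":-0.01,"dy":-0.016,"dz":-0.037,"ax":0.053,"ay":-0.02,"az":0.013},{"jaw":0.008,"dx":-0.009,"dy":-0.016,"dz":-0.037,"ax":0.053,"ay":-0.02,"az":0.013}]'

```text
t: 13.68
position: [524.6, -59.9, 285.3]
orientation: [89.8, 67.9, -45.4]
wrist_force: [0.6, -0.3, -1.3]
opening: 15.6
```

```bash
python3 -c "
from way import *
go(2,vmax=48)"
```

```text
t 13.68 nose jig x 28.2 y -120.3 z 148.2 lean 22.13 yaw-des 23.63 F [ 0.6 -0.3 -1.3] op 15.6 q [ 26. -11. -31. 107.  12.  69. -53.]
[525. -60. 285.]
n=4 shift mm [ -57.1 -140.8  -88.1] rot deg [13.37 -6.44  7.81] | row d [-0.017  -0.0363 -0.0183] a [ 0.0583 -0.0281  0.0341]
```

Emit:
move_arm --steps '[{"jaw":0.008,"dx":-0.017,"dy":-0.036,"dz":-0.018,"ax":0.058,"ay":-0.028,"az":0.034},{"jaw":0.008,"dx":-0.017,"dy":-0.036,"dz":-0.018,"ax":0.058,"ay":-0.028,"az":0.034},{"jaw":0.008,"dx":-0.017,"dy":-0.036,"dz":-0.018,"ax":0.058,"ay":-0.028,"az":0.034},{"jaw":0.008,"dx":-0.017,"dy":-0.036,"dz":-0.018,"ax":0.058,"ay":-0.028,"az":0.034}]'

```text
t: 14.18
position: [478.9, 108.1, 286.0]
orientation: [90.1, 59.9, -59.9]
wrist_force: [0.3, 0.5, -2.7]
opening: 15.7
```

```bash
python3 -c "
from way import *
go(3,vmax=40)
p,r,s=tcp()
x=s['joints']
for jy,nz in ((168,120),(168,28),(130,28),(50,28),(-33,28)):
    x,a,b=ik(*pushpose(2,jy,nz),x); print(jy,x.round(0),a.round(2),b.round(2))
"
```

```text
t 14.18 nose jig x 35.8 y 30.2 z 157.9 lean 30.11 yaw-des 8.86 F [ 0.3  0.5 -2.7] op 15.7 q [ 21.  -5. -57. 103.  26.  83. -99.]
[479. 108. 286.]
n=4 shift mm [ -37.2 -153.4   -1. ] rot deg [ 7.45 -4.8   4.89] | row d [-0.0105 -0.038   0.0019] a [ 0.0325 -0.021   0.0213]
168 [  -7.   15.  -57.   98.   37.  100. -137.] 0.0 0.0
168 [ -10.   21.  -55.  104.   40.   93. -144.] 0.0 0.0
130 [  -5.   17.  -55.  106.   40.   90. -140.] 0.0 0.0
50 [   3.   11.  -52.  111.   39.   84. -131.] 0.0 0.0
-33 [  10.    6.  -48.  114.   39.   77. -122.] 0.0 0.0
```

Emit:
move_arm --steps '[{"jaw":0.008,"dx":-0.011,"dy":-0.038,"dz":0.001,"ax":0.033,"ay":-0.021,"az":0.021},{"jaw":0.008,"dx":-0.011,"dy":-0.038,"dz":0.001,"ax":0.033,"ay":-0.021,"az":0.021},{"jaw":0.008,"dx":-0.01,"dy":-0.038,"dz":0.002,"ax":0.033,"ay":-0.021,"az":0.021},{"jaw":0.008,"dx":-0.01,"dy":-0.038,"dz":0.002,"ax":0.033,"ay":-0.021,"az":0.021},{"jaw":0.008,"dx":0,"dy":0,"dz":0,"ax":0,"ay":0,"az":0}]'

```text
t: 14.8
position: [403.8, 242.4, 238.5]
orientation: [89.3, 55.4, -68.9]
wrist_force: [0.6, -1.1, -1.6]
opening: 15.6
```

```bash
python3 -c "
from way import *
go(4,vmax=30)
w=grab('wrist','r_wrist'); e=grab('side','r_side'); d=grab('top','r_top')"
```

```text
t 14.8 nose jig x 2.8 y 171.5 z 116.7 lean 34.62 yaw-des 0.50 F [ 0.6 -1.1 -1.6] op 15.6 q [  -0.   19.  -67.   98.   40.  102. -139.]
[404. 242. 238.]
n=3 shift mm [ 75.  -48.5   0.3] rot deg [0.65 0.05 0.38] | row d [ 0.025  -0.0162  0.0002] a [0.0038 0.0003 0.0022]
```

View pics/r_wrist.png

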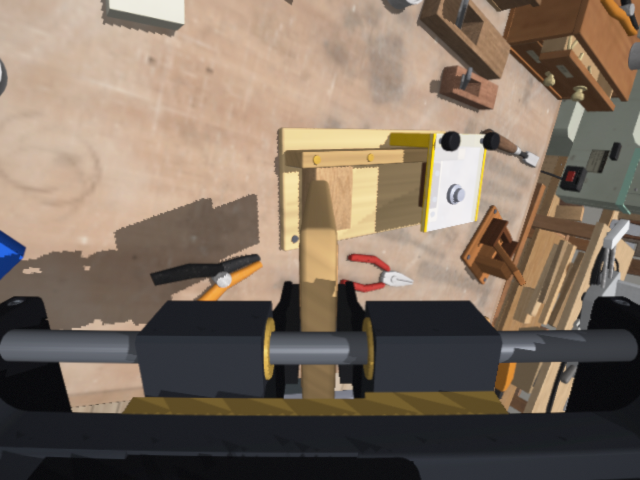

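View pics/r_side.png

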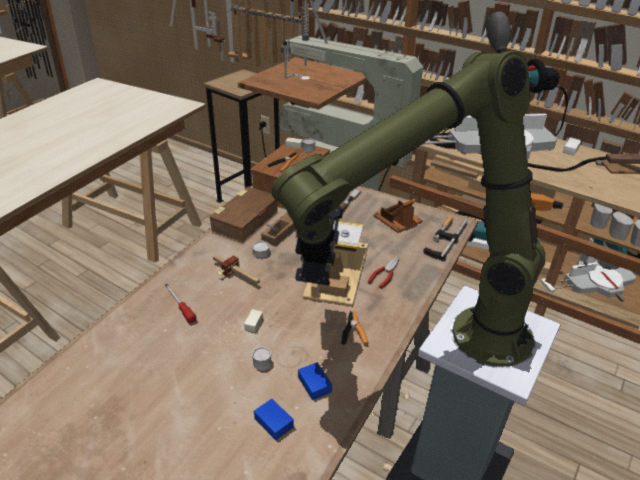

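```bash
python3 -c "
from way import *
p,r,s=tcp(); print(s['joints'])
x=s['joints']
for jy,nz in ((168,80),(168,28),(150,28),(130,28),(50,28),(-33,28)):
    x,a,b=ik(*pushpose(2,jy,nz),x); print(jy,x.round(0),a.round(2),b.round(2))
"
```

```text
[-2.47844428e-02  1.82458059e+01 -6.66653488e+01  9.76077237e+01
  3.99041074e+01  1.02281282e+02 -1.39242292e+02]
168 [  -2.   21.  -66.  100.   41.  100. -143.] 0.0 0.0
168 [  -4.   24.  -64.  104.   44.   96. -147.] 0.0 0.0
150 [  -1.   23.  -64.  105.   43.   95. -145.] 0.0 0.0
130 [   2.   21.  -64.  106.   43.   93. -143.] 0.0 0.0
50 [  12.   14.  -64.  111.   42.   86. -134.] 0.0 0.0
-33 [  21.    8.  -60.  114.   41.   79. -123.] 0.0 0.0
```

```bash
python3 -c "
from way import *
nose(); P,R=pushpose(2,153); plan(P,R,n=4)"
```

```text
t 14.95 nose jig x 4.2 y 166.3 z 120.3 lean 34.85 yaw-des 0.00 F [ 0.2 -1.  -0.9] op 15.6 q [  -0.   18.  -67.   98.   40.  102. -139.]
n=4 shift mm [ 83.4 -42.2   2.2] rot deg [0.01 0.02 0.15] | row d [ 0.0208 -0.0106  0.0005] a [0.0001 0.0001 0.0006]
```

Emit:
move_arm --steps '[{"jaw":0.008,"dx":0.021,"dy":-0.0145,"dz":0,"ax":0,"ay":0,"az":0},{"jaw":0.008,"dx":0.021,"dy":-0.0145,"dz":0,"ax":0,"ay":0,"az":0.002},{"jaw":0.008,"dx":0.021,"dy":-0.0125,"dz":0.001,"ax":0,"ay":0,"az":0},{"jaw":0.008,"dx":0.013,"dy":0,"dz":0.001,"ax":0,"ay":0,"az":0},{"jaw":0.008,"dx":0,"dy":0,"dz":0,"ax":0,"ay":0,"az":0}]'

```text
t: 15.58
position: [408.3, 228.2, 155.5]
orientation: [90.0, 55.0, -68.9]
wrist_force: [0.2, 0.1, -1.0]
opening: 15.4
```

```bash
python3 -c "
from way import *
nose(); P,R=pushpose(2,150); plan(P,R,n=1)
w=grab('wrist','s_wrist'); e=grab('side','s_side'); d=grab('top','s_top'); crop(e,290,220,380,320,7,'s1'); crop(d,270,200,420,310,5,'s2')"
```

```text
t 15.57 nose jig x 1.8 y 155.8 z 34.3 lean 35.03 yaw-des -0.06 F [ 0.2  0.1 -1. ] op 15.4 q [  -2.   23.  -64.  104.   43.   96. -145.]
n=1 shift mm [ 8.5  1.2 -0.1] rot deg [-0.04  0.06 -0.03] | row d [ 0.0085  0.0012 -0.0001] a [-0.0006  0.001  -0.0005]
```

View pics/s_wrist.png

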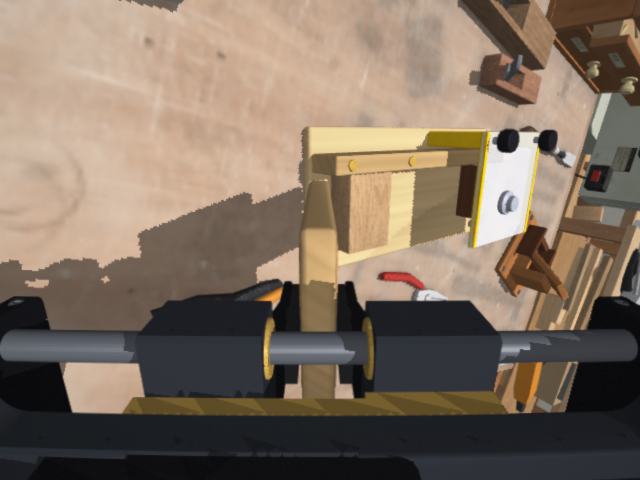

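View pics/s1.png

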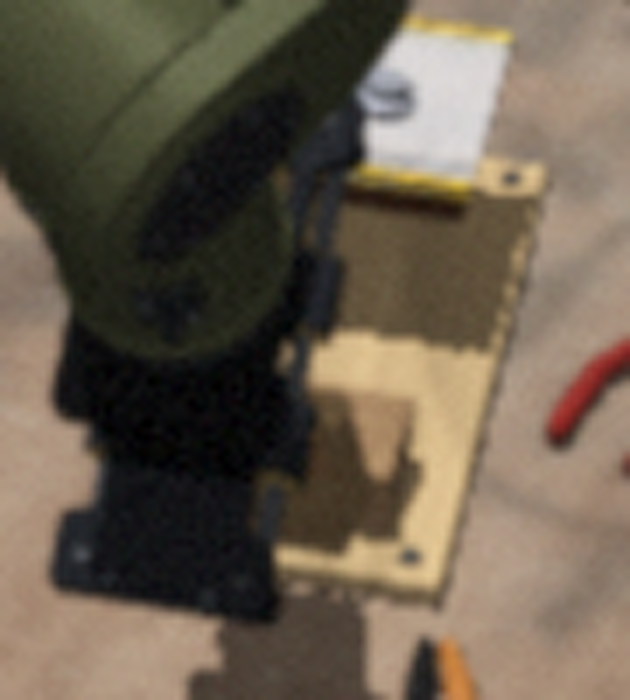

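View pics/s2.png

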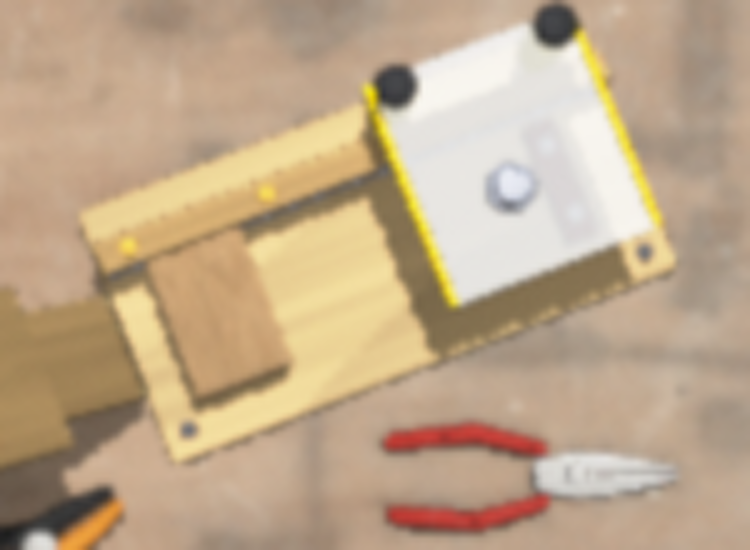

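```bash
python3 - <<'E'
from h import *
d=load("s_top"); g=lambda q:np.array(q)/5+[270,200]-.4
a=np.radians(JY);X=np.array([np.cos(a),np.sin(a),0]);Y=np.array([-np.sin(a),np.cos(a),0])
def J(n,q,z):
    for e in onz(d,g(q),z)-np.array([*JO,0]): print(n,(e@X).round(1),(e@Y).round(1))
J("nose",[(113,298),(145,400)],36); J("block",[(150,262),(240,230),(290,362),(202,396)],44)
J("fence top",[(104,272),(370,172)],52); J("base",[(178,463),(672,270)],12)
E
```

```text
nose 27.2 148.8
nose -30.8 152.6
block 37.3 123.2
block 35.9 71.4
block -40.6 72.4
block -40.5 123.2
fence top 40.4 148.4
fence top 38.9 -5.2
base -67.7 148.1
base -67.6 -144.0
```

```bash
python3 - <<'E'
from h import *
d=load("s_top"); crop(d,270,235,340,295,11,"s3")
E
```

```text
(no output)
```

View pics/s3.png

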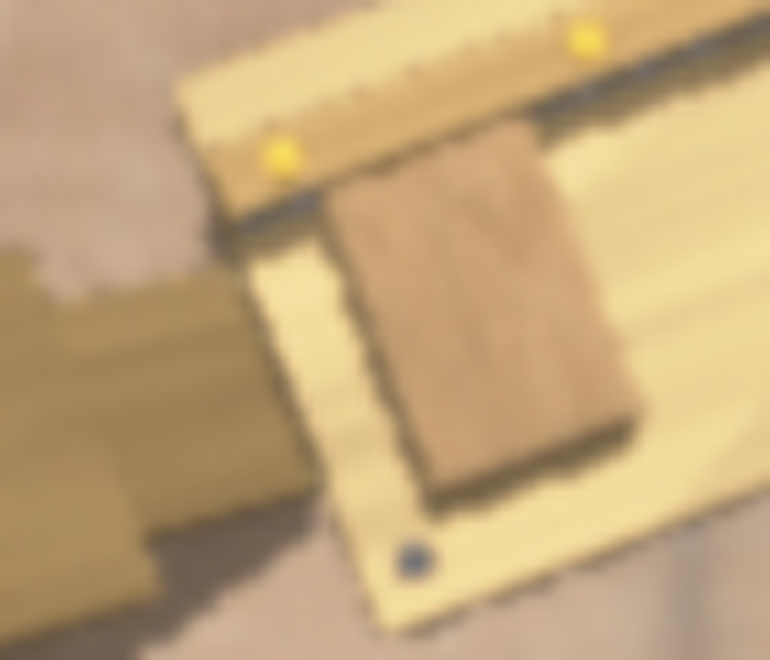

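```bash
python3 - <<'E'
from h import *
d=load("s_top")
p,r,s=tcp()
def B(s_,t,y): return p+r@np.array([TS-s_,t,TZ-y])   # tool x=-s, tool y=t, tool z=-y
for a in [(0,7,30),(0,7,-30),(70,7,30),(70,7,-30),(75,7,45),(75,7,-45)]:
    print(a,((proj(d,[B(*a)])[0]-[270,235]+.45)*11).round(0))
X=lambda x,y,z: fr(JO,JY,(x,y,z))
print(((proj(d,[X(-65,150,12),X(42,150,52),X(-38,125.8,44),X(42,125.8,44),X(-38,70.8,44)])-[270,235]+.45)*11).round(0))
E
```

```text
(0, 7, 30) [228. 252.]
(0, 7, -30) [316. 479.]
(70, 7, 30) [ 61. 288.]
(70, 7, -30) [151. 525.]
(75, 7, 45) [ 26. 232.]
(75, 7, -45) [162. 588.]
[[381. 627.]
 [221. 210.]
 [432. 481.]
 [314. 178.]
 [641. 400.]]
```

Emit:
move_arm --steps '[{"jaw":0.008,"dx":0.005,"dy":-0.0035,"dz":0,"ax":0,"ay":0,"az":0},{"jaw":0.008,"dx":0.004,"dy":0.006,"dz":0,"ax":0,"ay":0,"az":0},{"jaw":0.008,"dx":0.004,"dy":0.006,"dz":0,"ax":0,"ay":0,"az":0},{"jaw":0.008,"dx":0,"dy":0,"dz":0,"ax":0,"ay":0,"az":0},{"jaw":0.008,"dx":0,"dy":0,"dz":0,"ax":0,"ay":0,"az":0}]'

```text
t: 16.35
position: [413.4, 216.3, 150.4]
orientation: [90.1, 55.1, -68.7]
wrist_force: [-0.1, -0.5, -1.4]
opening: 15.6
```

```bash
python3 -c "
from way import *
nose(); P,R=pushpose(2.5,132); plan(P,R,n=1)
d=grab('top','u_top'); crop(d,270,235,340,295,11,'u3')"
```

```text
t 16.35 nose jig x 2.5 y 143.0 z 29.1 lean 34.94 yaw-des 0.00 F [-0.1 -0.5 -1.4] op 15.6 q [   0.   22.  -64.  106.   43.   94. -144.]
n=1 shift mm [ 7.2  8.3 -0.1] rot deg [-0.03 -0.05  0.06] | row d [ 0.0072  0.0083 -0.0001] a [-0.0005 -0.0009  0.001 ]
```

View pics/u3.png

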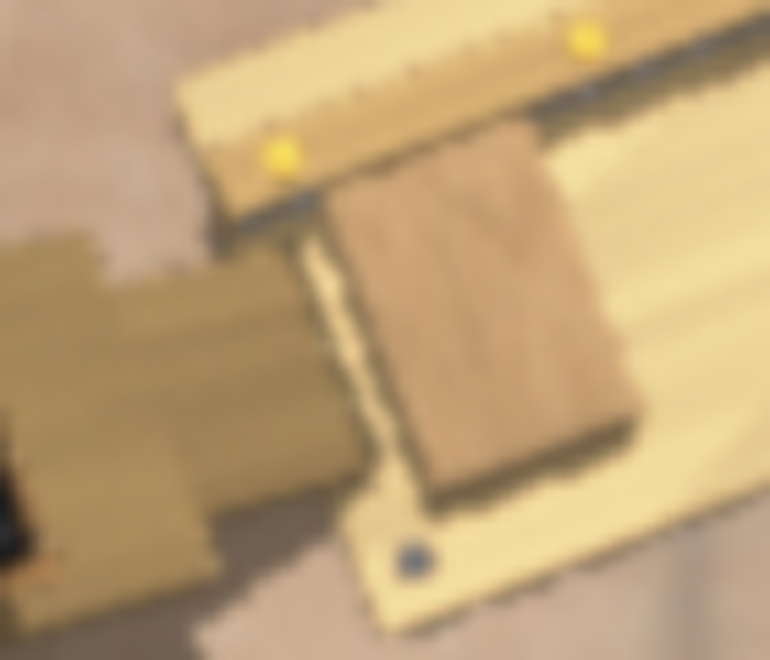

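Emit:
move_arm --steps '[{"jaw":0.008,"dx":0.002,"dy":0.003,"dz":0,"ax":0,"ay":0,"az":0},{"jaw":0.008,"dx":0.002,"dy":0.003,"dz":0,"ax":0,"ay":0,"az":0},{"jaw":0.008,"dx":0.002,"dy":0.003,"dz":0,"ax":0,"ay":0,"az":0},{"jaw":0.008,"dx":0.003,"dy":0.004,"dz":0,"ax":0,"ay":0,"az":0},{"jaw":0.008,"dx":0.003,"dy":0.004,"dz":0,"ax":0,"ay":0,"az":0}]'

```text
t: 17.02
position: [420.9, 196.8, 150.2]
orientation: [90.1, 55.1, -68.7]
wrist_force: [-0.6, 0.6, -0.6]
opening: 15.7
```

```bash
python3 -c "
from way import *
nose(); P,R=pushpose(3,20); plan(P,R,n=10)
d=grab('top','v_top'); crop(d,270,205,420,295,5.3,'v3')"
```

```text
t 17.02 nose jig x 2.5 y 122.2 z 28.8 lean 34.93 yaw-des 0.03 F [-0.6  0.6 -0.6] op 15.7 q [   3.   20.  -65.  107.   43.   93. -142.]
n=10 shift mm [59.2 83.1 -0.5] rot deg [-0.   -0.05  0.07] | row d [ 0.0059  0.0083 -0.0001] a [-0.     -0.0001  0.0001]
```

View pics/v3.png

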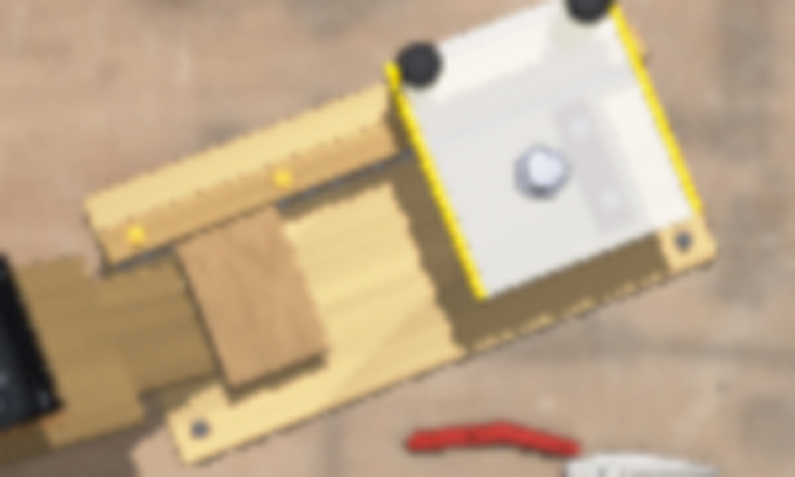

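Emit:
move_arm --steps '[{"jaw":0.008,"dx":0.006,"dy":0.0083,"dz":-0.0002,"ax":0,"ay":0,"az":0},{"jaw":0.008,"dx":0.006,"dy":0.0083,"dz":-0.0002,"ax":0,"ay":0,"az":0},{"jaw":0.008,"dx":0.006,"dy":0.0083,"dz":-0.0002,"ax":0,"ay":0,"az":0},{"jaw":0.008,"dx":0.006,"dy":0.0083,"dz":-0.0002,"ax":0,"ay":0,"az":0},{"jaw":0.008,"dx":0.006,"dy":0.0083,"dz":-0.0002,"ax":0,"ay":0,"az":0}]'

```text
t: 17.7
position: [440.5, 148.8, 149.3]
orientation: [90.1, 55.0, -68.8]
wrist_force: [-0.5, 0.8, -1.1]
opening: 16.0
```

```bash
python3 -c "
from way import *
nose(); P,R=pushpose(3.5,20); plan(P,R,n=5)
d=grab('top','w_top'); crop(d,270,205,420,295,5.3,'w3')"
```

```text
t 17.7 nose jig x 3.3 y 70.2 z 28.0 lean 34.95 yaw-des 0.00 F [-0.5  0.8 -1.1] op 16.0 q [  10.   16.  -65.  110.   43.   88. -136.]
n=5 shift mm [28.8 41.  -0.2] rot deg [-0.02 -0.03  0.05] | row d [ 0.0058  0.0082 -0.    ] a [-0.0001 -0.0001  0.0002]
```

View pics/w3.png

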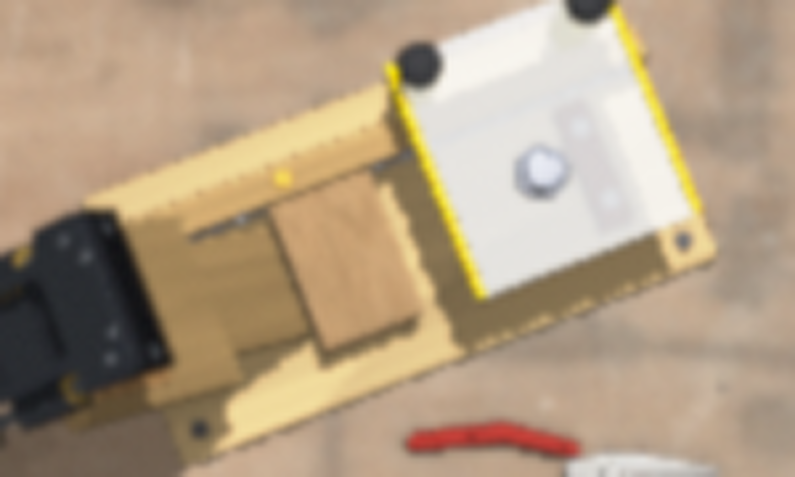

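Emit:
move_arm --steps '[{"jaw":0.008,"dx":0.006,"dy":0.0083,"dz":0,"ax":0,"ay":0,"az":0},{"jaw":0.008,"dx":0.006,"dy":0.0083,"dz":0,"ax":0,"ay":0,"az":0},{"jaw":0.008,"dx":0.006,"dy":0.0083,"dz":0,"ax":0,"ay":0,"az":0},{"jaw":0.008,"dx":0.006,"dy":0.0083,"dz":0,"ax":0,"ay":0,"az":0},{"jaw":0.008,"dx":0.006,"dy":0.0083,"dz":0,"ax":0,"ay":0,"az":0}]'

```text
t: 18.38
position: [459.1, 101.1, 148.6]
orientation: [90.1, 55.0, -68.7]
wrist_force: [0.1, 0.2, -0.8]
opening: 15.8
```

```bash
python3 -c "
from way import *
nose(); P,R=pushpose(3.5,-27); plan(P,R,n=5)
d=grab('top','x_top'); crop(d,270,205,420,295,5.3,'x3'); e=grab('side','x_side'); crop(e,290,210,380,310,6,'x4')"
```

```text
t 18.38 nose jig x 3.5 y 19.1 z 27.2 lean 34.95 yaw-des 0.02 F [ 0.1  0.2 -0.8] op 15.8 q [  17.   13.  -65.  112.   42.   84. -130.]
n=5 shift mm [25.8 38.1 -0.1] rot deg [-0.01 -0.04  0.05] | row d [ 0.0052  0.0076 -0.    ] a [-0.     -0.0002  0.0002]
```

View pics/x3.png

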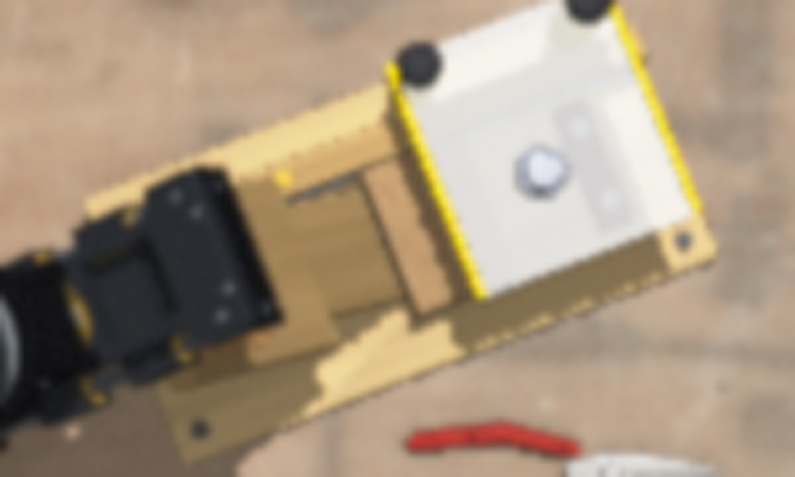

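View pics/x4.png

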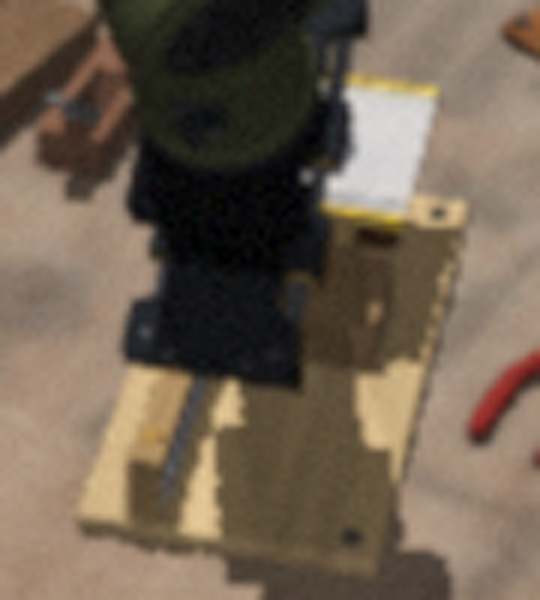

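Emit:
move_arm --steps '[{"jaw":0.008,"dx":0.005,"dy":0.0075,"dz":0,"ax":0,"ay":0,"az":0},{"jaw":0.008,"dx":0.005,"dy":0.0075,"dz":0,"ax":0,"ay":0,"az":0},{"jaw":0.008,"dx":0.005,"dy":0.0075,"dz":0,"ax":0,"ay":0,"az":0},{"jaw":0.008,"dx":0.005,"dy":0.0075,"dz":0,"ax":0,"ay":0,"az":0},{"jaw":0.008,"dx":0.003,"dy":0.0045,"dz":0,"ax":0,"ay":0,"az":0}]'

```text
t: 19.1
position: [474.1, 62.4, 149.5]
orientation: [90.1, 55.0, -68.8]
wrist_force: [-0.1, 1.4, -1.1]
opening: 15.8
```

```bash
python3 -c "
from way import *
nose(); P,R=pushpose(3.5,-33); plan(P,R,n=1)
d=grab('top','y_top'); crop(d,270,205,420,295,5.3,'y3')"
```

```text
t 19.1 nose jig x 3.4 y -22.5 z 28.2 lean 34.96 yaw-des -0.02 F [-0.1  1.4 -1.1] op 15.8 q [  22.   10.  -64.  114.   42.   80. -125.]
n=1 shift mm [ 6.2  8.4 -0.2] rot deg [-0.04 -0.02  0.04] | row d [ 0.0062  0.0084 -0.0002] a [-0.0007 -0.0003  0.0007]
```

View pics/y3.png

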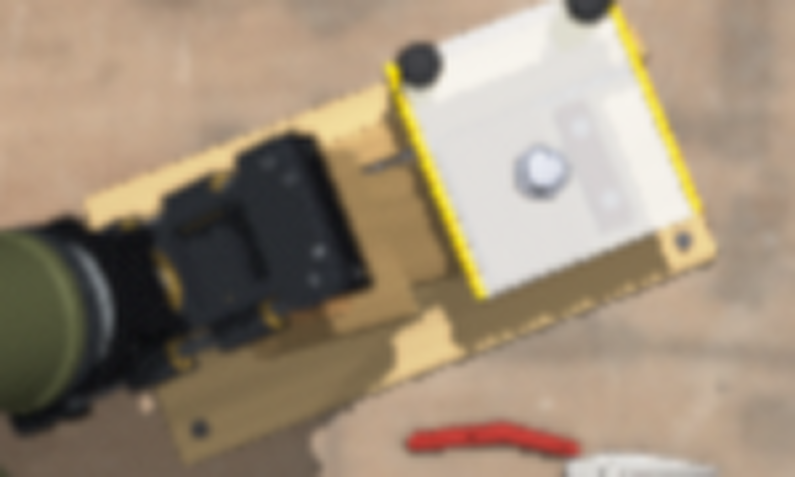

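Now the last ~10 mm slowly, watching the force.

Emit:
move_arm --steps '[{"jaw":0.008,"dx":0.0017,"dy":0.0025,"dz":0,"ax":0,"ay":0,"az":0},{"jaw":0.008,"dx":0.0017,"dy":0.0025,"dz":0,"ax":0,"ay":0,"az":0},{"jaw":0.008,"dx":0.0012,"dy":0.0016,"dz":0,"ax":0,"ay":0,"az":0}]'

```text
t: 19.52
position: [476.8, 55.8, 149.5]
orientation: [90.1, 55.1, -68.7]
wrist_force: [-0.7, 0.4, -1.4]
opening: 15.5
```

Emit:
move_arm --steps '[{"jaw":0.008,"dx":0.0006,"dy":0.0008,"dz":0,"ax":0,"ay":0,"az":0},{"jaw":0.008,"dx":0.0006,"dy":0.0008,"dz":0,"ax":0,"ay":0,"az":0}]'

```text
t: 19.77
position: [477.5, 54.1, 149.4]
orientation: [90.1, 55.1, -68.7]
wrist_force: [-1.2, 1.7, -0.2]
opening: 16.0
```

```bash
python3 -c "
from way import *
nose()"
```

```text
t 19.77 nose jig x 3.7 y -31.4 z 28.0 lean 34.93 yaw-des 0.04 F [-1.2  1.7 -0.2] op 16.0 q [  23.    9.  -63.  114.   42.   79. -124.]
```

Emit:
move_arm --steps '[{"jaw":0.008,"dx":0.0006,"dy":0.0008,"dz":0,"ax":0,"ay":0,"az":0},{"jaw":0.008,"dx":0.0006,"dy":0.0008,"dz":0,"ax":0,"ay":0,"az":0}]'

```text
t: 20.02
position: [478.1, 53.3, 149.2]
orientation: [90.1, 55.2, -68.6]
wrist_force: [-2.5, 4.8, 1.4]
opening: 15.6
```

Emit:
move_arm --steps '[{"jaw":0.008,"dx":0.0006,"dy":0.0008,"dz":0,"ax":0,"ay":0,"az":0},{"jaw":0.008,"dx":0.0006,"dy":0.0008,"dz":0,"ax":0,"ay":0,"az":0}]'

```text
t: 20.27
position: [478.8, 52.4, 149.1]
orientation: [90.2, 55.2, -68.5]
wrist_force: [-2.8, 5.9, 2.3]
opening: 15.9
```

```bash
python3 -c "
from way import *
nose()"
```

```text
t 20.27 nose jig x 4.5 y -33.0 z 27.5 lean 34.76 yaw-des 0.13 F [-2.8  5.9  2.3] op 15.9 q [  24.    9.  -63.  114.   42.   79. -123.]
```

Emit:
move_arm --steps '[{"jaw":0.008,"dx":0.0006,"dy":0.0008,"dz":0,"ax":0,"ay":0,"az":0},{"jaw":0.008,"dx":0.0006,"dy":0.0008,"dz":0,"ax":0,"ay":0,"az":0},{"jaw":0.008,"dx":0.0006,"dy":0.0008,"dz":0,"ax":0,"ay":0,"az":0}]'

```text
t: 20.65
position: [479.9, 50.8, 149.0]
orientation: [90.3, 55.3, -68.4]
wrist_force: [-4.0, 8.3, 3.2]
opening: 15.9
```

```bash
python3 -c "
from way import *
nose(); d=grab('top','z_top'); crop(d,340,195,420,275,9,'z3')"
```

```text
t 20.65 nose jig x 5.1 y -34.7 z 27.3 lean 34.68 yaw-des 0.19 F [-4.   8.3  3.2] op 15.9 q [  24.    9.  -63.  114.   42.   79. -123.]
```

View pics/z3.png

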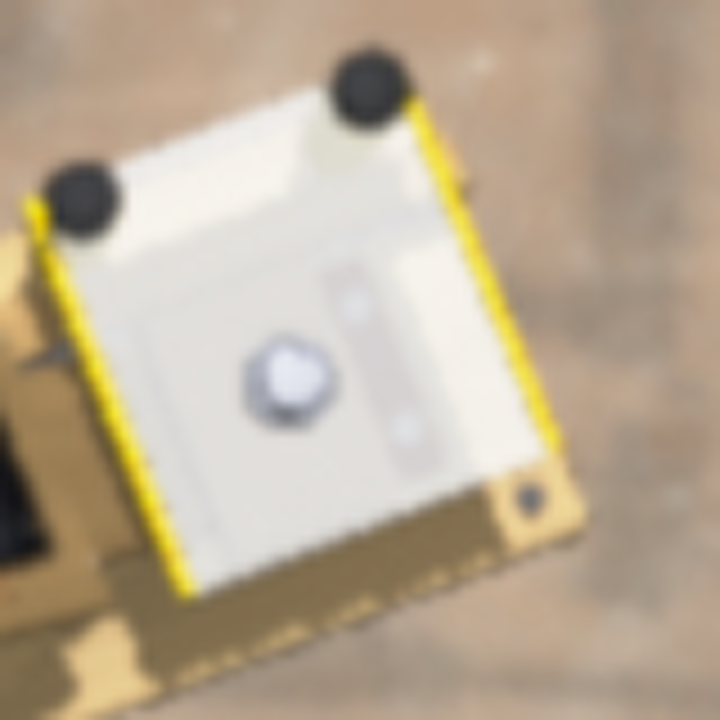

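```bash
python3 -c "
from h import *
d=load('z_top'); im=d['frame'][205:270,340:410,::-1].astype(float); im=np.clip((im-190)*4,0,255).astype(np.uint8); cv2.imwrite('pics/z4.png',cv2.resize(im,None,fx=9,fy=9,interpolation=cv2.INTER_CUBIC))
g=lambda P:((proj(d,P)-[340,205]+.44)*9).round(0)
X=lambda x,y,z: fr(JO,JY,(x,y,z))
print('block top',g([X(42,-40,44),X(-38,-40,44),X(42,-95,44),X(-38,-95,44)]),'stop',g([X(-38,-95,36),X(40,-95,36)]))
w=grab('wrist','z_wrist')"
```

```text
block top [[138. 218.]
 [238. 463.]
 [307. 153.]
 [408. 397.]] stop [[404. 400.]
 [307. 163.]]
```

View pics/z4.png

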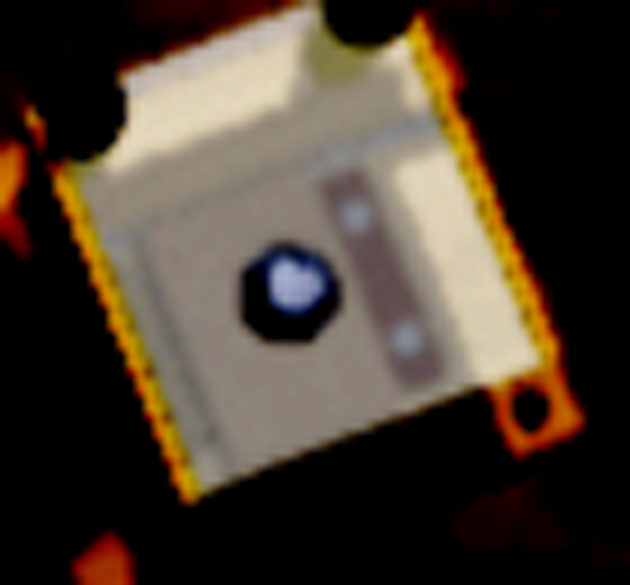

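View pics/z_wrist.png

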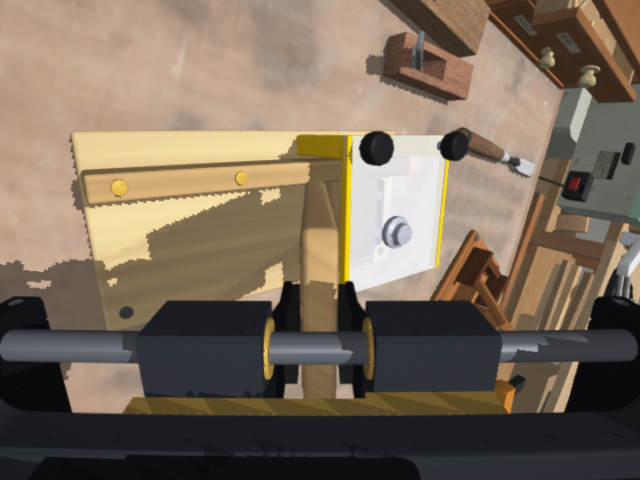

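Emit:
move_arm --steps '[{"jaw":0.008,"dx":-0.002,"dy":-0.003,"dz":0,"ax":0,"ay":0,"az":0},{"jaw":0.008,"dx":-0.004,"dy":-0.006,"dz":0.0005,"ax":0,"ay":0,"az":0},{"jaw":0.008,"dx":-0.01,"dy":-0.015,"dz":0.0005,"ax":0,"ay":0,"az":0},{"jaw":0.008,"dx":-0.014,"dy":-0.02,"dz":0,"ax":0,"ay":0,"az":0},{"jaw":0.008,"dx":-0.014,"dy":-0.02,"dz":0,"ax":0,"ay":0,"az":0}]'

```text
t: 21.38
position: [451.1, 118.5, 148.9]
orientation: [90.1, 54.9, -68.8]
wrist_force: [0.5, 0.7, -1.0]
opening: 15.7
```

```bash
python3 -c "
from way import *
nose(); d=grab('top','A_top'); im=d['frame'][205:270,340:410,::-1].astype(float); im=np.clip((im-190)*4,0,255).astype(np.uint8); cv2.imwrite('pics/A4.png',cv2.resize(im,None,fx=9,fy=9,interpolation=cv2.INTER_CUBIC))
crop(d,270,205,420,295,5.3,'A3')"
```

```text
t 21.38 nose jig x 2.2 y 37.8 z 27.8 lean 35.11 yaw-des -0.07 F [ 0.5  0.7 -1. ] op 15.7 q [  15.   14.  -65.  112.   43.   86. -133.]
```

View pics/A4.png

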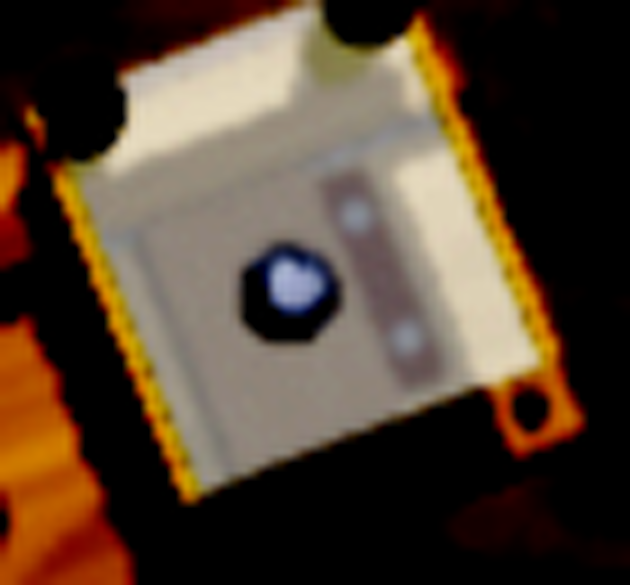

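View pics/A3.png

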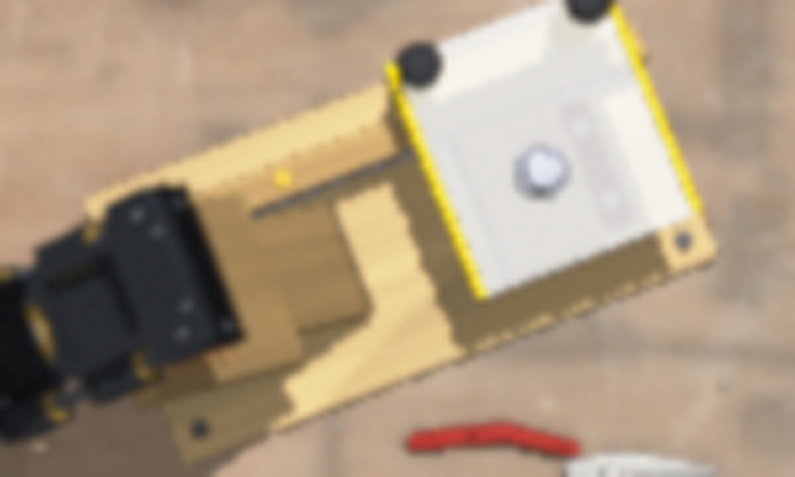

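```bash
python3 -c "
from ik import *
p,r,s=tcp(); x=s['joints']
wp=[(p+[0,0,110],r),([480,100,285],lean(-60,30)),([525,-60,285],lean(-45,22)),([490,-220,270],lean(-32,19)),([424.5,-343.9,235.6],lean(-19.8,22.2))]
P0,R0=p,r
for P,R in wp:
    x,e1,e2=ik(P,R,x); print(np.round(P),x.round(0),e1.round(2),e2.round(2))
    plan(P,R,P0=P0,R0=R0,vmax=45,wmax=9); P0,R0=P,R
"
```

```text
[450. 122. 259.] [  19.    4.  -65.  104.   35.   91. -120.] 0.0 0.0
n=3 shift mm [-90.2  62.9  -0.1] rot deg [0. 0. 0.] | row d [-0.0301  0.021  -0.    ] a [0. 0. 0.]
[480 100 285] [ 22.  -5. -56. 103.  26.  83. -98.] 0.0 0.0
n=2 shift mm [ -3.5  41.2 -19.7] rot deg [-7.29  4.56 -4.9 ] | row d [-0.002   0.0209 -0.0092] a [-0.0636  0.0398 -0.0427]
[525 -60 285] [ 27. -11. -32. 107.  11.  69. -52.] 0.0 0.0
n=4 shift mm [ 80.5 139.5  41. ] rot deg [-13.49   6.58  -7.95] | row d [0.0178 0.0349 0.0142] a [-0.0589  0.0287 -0.0347]
[ 490 -220  270] [ 33. -12. -12. 109.   1.  64. -12.] 0.0 0.0
n=4 shift mm [ 47.   76.3 137.9] rot deg [-12.18   4.55  -2.99] | row d [0.0104 0.0165 0.0363] a [-0.0531  0.0199 -0.013 ]
[ 424. -344.  236.] [ 37. -12.   5. 114.  -8.  57.  25.] 0.0 0.0
n=4 shift mm [ 35.8  -1.6 139.8] rot deg [-11.42   4.29   3.19] | row d [ 0.0079 -0.0032  0.0351] a [-0.0498  0.0187  0.0139]
```

Emit:
move_arm --steps '[{"jaw":0.008,"dx":-0.03,"dy":0.021,"dz":0,"ax":0,"ay":0,"az":0},{"jaw":0.008,"dx":-0.03,"dy":0.021,"dz":0,"ax":0,"ay":0,"az":0},{"jaw":0.008,"dx":-0.03,"dy":0.021,"dz":0,"ax":0,"ay":0,"az":0},{"jaw":0.008,"dx":-0.01,"dy":0.021,"dz":-0.009,"ax":-0.064,"ay":0.04,"az":-0.043},{"jaw":0.008,"dx":-0.002,"dy":0.021,"dz":-0.009,"ax":-0.064,"ay":0.04,"az":-0.043}]'

```text
t: 22.05
position: [479.1, 100.1, 292.9]
orientation: [89.9, 59.9, -60.0]
wrist_force: [0.0, 0.0, -1.7]
opening: 15.5
```

```bash
python3 -c "
from way import *
nose(); print(tcp()[0]); plan([525,-60,285],lean(-45,22),vmax=45,wmax=9)
w=grab('wrist','B_wrist')"
```

```text
t 22.05 nose jig x 32.9 y 22.6 z 164.9 lean 30.10 yaw-des 8.84 F [ 0.   0.  -1.7] op 15.5 q [ 29.  -7. -62. 103.  24.  83. -96.]
[479.06853417 100.08696368 292.92949088]
n=4 shift mm [ 87.9 135.8  40.4] rot deg [-13.43   6.62  -8.05] | row d [0.0197 0.0341 0.014 ] a [-0.0586  0.0289 -0.0351]
```

View pics/B_wrist.png

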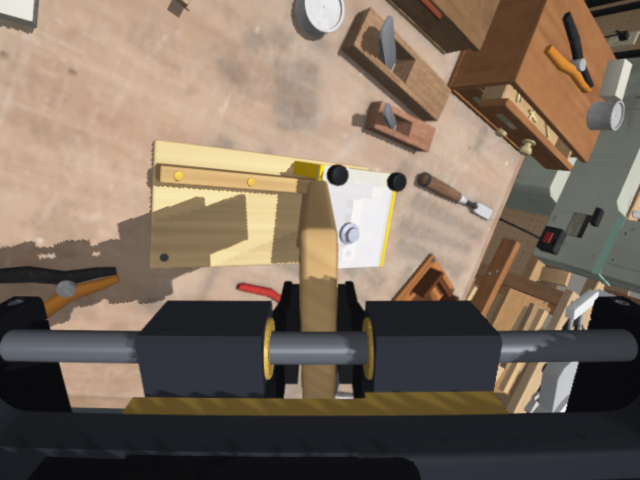

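Emit:
move_arm --steps '[{"jaw":0.008,"dx":0.018,"dy":0.034,"dz":0.014,"ax":-0.059,"ay":0.029,"az":-0.035},{"jaw":0.008,"dx":0.018,"dy":0.034,"dz":0.014,"ax":-0.059,"ay":0.029,"az":-0.035},{"jaw":0.008,"dx":0.018,"dy":0.034,"dz":0.014,"ax":-0.059,"ay":0.029,"az":-0.035},{"jaw":0.008,"dx":0.018,"dy":0.034,"dz":0.014,"ax":-0.059,"ay":0.029,"az":-0.035}]'

```text
t: 22.6
position: [521.3, -58.9, 288.9]
orientation: [89.6, 68.1, -45.5]
wrist_force: [0.9, 0.4, -1.7]
opening: 15.5
```

```bash
python3 -c "
from way import *
nose(); print(tcp()[0]); plan([490,-220,270],lean(-32,19),vmax=45,wmax=9)"
```

```text
t 22.6 nose jig x 25.1 y -117.8 z 151.6 lean 21.91 yaw-des 23.72 F [ 0.9  0.4 -1.7] op 15.5 q [ 31. -12. -35. 106.  10.  69. -51.]
[521.25656044 -58.94301264 288.92366671]
n=4 shift mm [ 52.2  78.1 135.8] rot deg [-12.21   4.72  -2.88] | row d [0.0116 0.017  0.0359] a [-0.0533  0.0206 -0.0126]
```

Emit:
move_arm --steps '[{"jaw":0.008,"dx":0.009,"dy":0.017,"dz":0.036,"ax":-0.053,"ay":0.021,"az":-0.013},{"jaw":0.008,"dx":0.01,"dy":0.017,"dz":0.036,"ax":-0.053,"ay":0.021,"az":-0.013},{"jaw":0.008,"dx":0.012,"dy":0.017,"dz":0.036,"ax":-0.053,"ay":0.021,"az":-0.013},{"jaw":0.008,"dx":0.012,"dy":0.017,"dz":0.036,"ax":-0.053,"ay":0.021,"az":-0.013}]'

```text
t: 23.1
position: [487.6, -218.7, 271.8]
orientation: [90.4, 71.2, -31.6]
wrist_force: [1.0, 0.5, -0.9]
opening: 15.7
```

```bash
python3 -c "
from way import *
nose(); print(tcp()[0]); plan([424.5,-343.9,240],lean(-19.8,22.2),vmax=35,wmax=9)"
```

```text
t 23.1 nose jig x -57.2 y -241.5 z 131.6 lean 18.78 yaw-des 36.80 F [ 1.   0.5 -0.9] op 15.7 q [ 34. -12. -14. 109.   1.  64. -12.]
[ 487.64885994 -218.6868466   271.7526127 ]
n=5 shift mm [ 33.9   2.  139.7] rot deg [-11.47   4.16   3.4 ] | row d [ 0.006  -0.002   0.0281] a [-0.04    0.0145  0.0119]
```

Emit:
move_arm --steps '[{"jaw":0.008,"dx":0.005,"dy":-0.002,"dz":0.028,"ax":-0.04,"ay":0.0145,"az":0.012},{"jaw":0.008,"dx":0.006,"dy":-0.002,"dz":0.028,"ax":-0.04,"ay":0.0145,"az":0.012},{"jaw":0.008,"dx":0.006,"dy":-0.002,"dz":0.028,"ax":-0.04,"ay":0.0145,"az":0.012},{"jaw":0.008,"dx":0.006,"dy":-0.002,"dz":0.028,"ax":-0.04,"ay":0.0145,"az":0.012},{"jaw":0.008,"dx":0.006,"dy":-0.002,"dz":0.028,"ax":-0.04,"ay":0.0145,"az":0.012}]'

```text
t: 23.72
position: [424.5, -341.9, 239.8]
orientation: [90.2, 67.8, -19.6]
wrist_force: [-0.1, 1.0, -1.2]
opening: 15.5
```

```bash
cat > ret.py <<'E'
from ik import *
PG=np.array([424.6,-344.7,138.33]); RG=lean(-19.87,35.15)   # measured grasp pose (rest)
def rel():
    p,r,s=tcp(); N=p+r@np.array([TS,0,TZ]); Rr=Rn.from_euler('z',RY,degrees=True).as_matrix(); v=Rr.T@(N-np.array([*RO,0]))
    print("t",s["t"],"tcp",p.round(1),"nose in rest",v.round(1),"lean %.2f yaw %.2f"%(np.degrees(np.arccos(-r[2,0])),np.degrees(np.arctan2(-r[1,2],-r[0,2]))-90),"F",s["wrist_force"].round(1),"op",round(float(s["opening"]),1),s["joints"].round(0))
E
python3 -c "
from ret import *
rel(); plan(PG+[0,0,97],lean(-19.87,22)); w=grab('wrist','C_wrist'); d=grab('top','C_top'); e=grab('side','C_side'); crop(e,350,120,480,240,6,'C1')
p,r,s=tcp(); x=s['joints']
for dz,ln in ((97,22),(60,24),(36,27.1),(18,31),(0,35.15)):
    x,a,b=ik(PG+[0,0,dz],lean(-19.87,ln),x); print(dz,x.round(0),a.round(2),b.round(2))
"
```

```text
t 23.725 tcp [ 424.5 -341.9  239.8] nose in rest [-29.6   0.7 102.8] lean 22.19 yaw -19.79 F [-0.1  1.  -1.2] op 15.5 [ 38. -12.   4. 114.  -9.  58.  25.]
n=1 shift mm [ 4.6 -0.7  2.6] rot deg [ 0.04 -0.1  -0.19] | row d [ 0.0046 -0.0007  0.0026] a [ 0.0008 -0.0018 -0.0034]
97 [ 38. -11.   4. 114.  -9.  57.  25.] 0.0 0.0
60 [ 37. -11.   5. 119. -10.  51.  27.] 0.0 0.0
36 [ 37. -12.   6. 123. -13.  45.  31.] 0.0 0.0
18 [ 36. -13.   8. 128. -17.  38.  36.] 0.0 0.0
0 [ 34. -14.  12. 133. -23.  31.  43.] 0.0 0.0
```

View pics/C1.png

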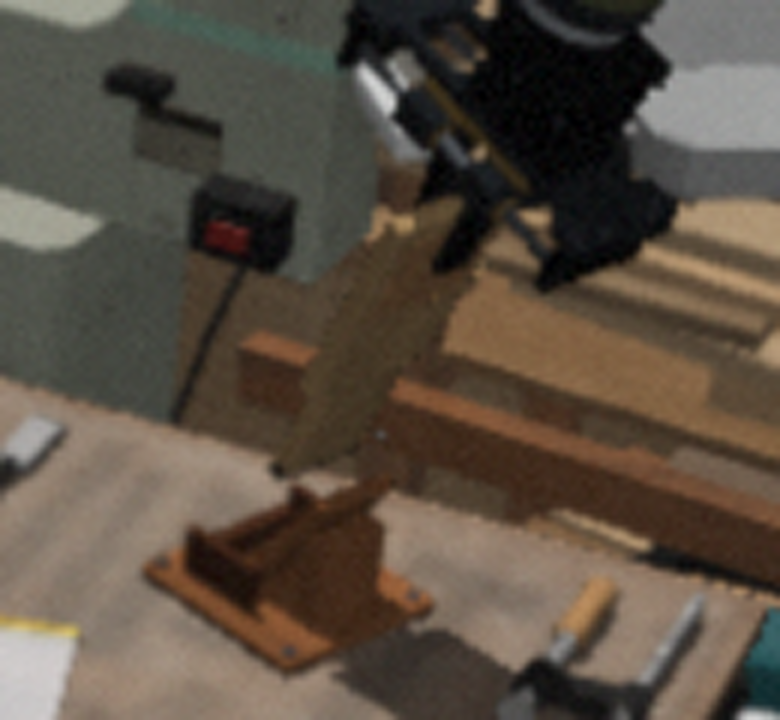

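View pics/C_wrist.png

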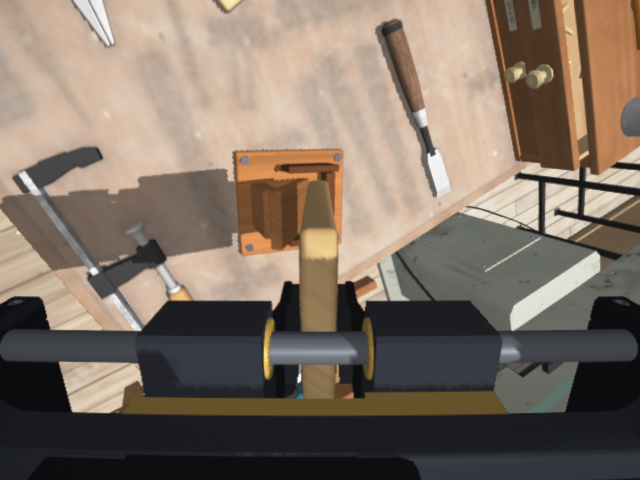

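```bash
python3 -c "
from ret import *
rel(); plan(PG+[0,0,60],lean(-19.87,24),n=2); plan(PG+[0,0,36],lean(-19.87,27.1),P0=PG+[0,0,60],R0=lean(-19.87,24),n=2)"
```

```text
t 23.875 tcp [ 424.  -342.5  239.6] nose in rest [-3.000e+01 -1.000e-01  1.025e+02] lean 22.15 yaw -20.07 F [ 0.8  0.2 -2. ] op 16.1 [ 38. -12.   4. 114.  -9.  58.  25.]
n=2 shift mm [ 38.7 -14.3   1.9] rot deg [-0.24 -0.06  1.85] | row d [ 0.0193 -0.0073  0.0009] a [-0.0021 -0.0005  0.0162]
n=2 shift mm [21.9 -9.8  0. ] rot deg [0.  0.  3.1] | row d [ 0.0109 -0.005   0.    ] a [0.     0.     0.0271]
```

Emit:
move_arm --steps '[{"jaw":0.008,"dx":0.019,"dy":-0.0073,"dz":0.001,"ax":-0.002,"ay":0,"az":0.016},{"jaw":0.008,"dx":0.019,"dy":-0.0073,"dz":0.001,"ax":-0.002,"ay":0,"az":0.016},{"jaw":0.008,"dx":0.011,"dy":-0.005,"dz":0,"ax":0,"ay":0,"az":0.027},{"jaw":0.008,"dx":0.011,"dy":-0.005,"dz":0,"ax":0,"ay":0,"az":0.027},{"jaw":0.008,"dx":0,"dy":0,"dz":0,"ax":0,"ay":0,"az":0}]'

```text
t: 24.5
position: [427.2, -342.3, 175.5]
orientation: [90.2, 62.8, -19.4]
wrist_force: [0.6, 0.3, -0.7]
opening: 16.0
```

```bash
python3 -c "
from ret import *
rel(); plan(PG+[0,0,36],lean(-19.87,27.1)); plan(PG+[0,0,4],lean(-19.87,34),n=4); w=grab('wrist','D_wrist'); crop(w,200,120,420,320,3.5,'D1');e=grab('side','D_side'); crop(e,350,120,480,240,6,'D2')
"
```

```text
t 24.5 tcp [ 427.2 -342.3  175.5] nose in rest [-15.2   1.6  43.9] lean 27.21 yaw -19.57 F [ 0.6  0.3 -0.7] op 16.0 [ 37. -12.   6. 123. -13.  45.  31.]
n=1 shift mm [ 0.3 -1.9  3.2] rot deg [ 0.24 -0.2  -0.11] | row d [ 0.0003 -0.0019  0.0032] a [ 0.0042 -0.0035 -0.002 ]
n=4 shift mm [ 28.8 -16.6   3.2] rot deg [ 0.23 -0.22  6.79] | row d [ 0.007  -0.0045  0.0008] a [ 0.001  -0.0009  0.0296]
```

View pics/D1.png

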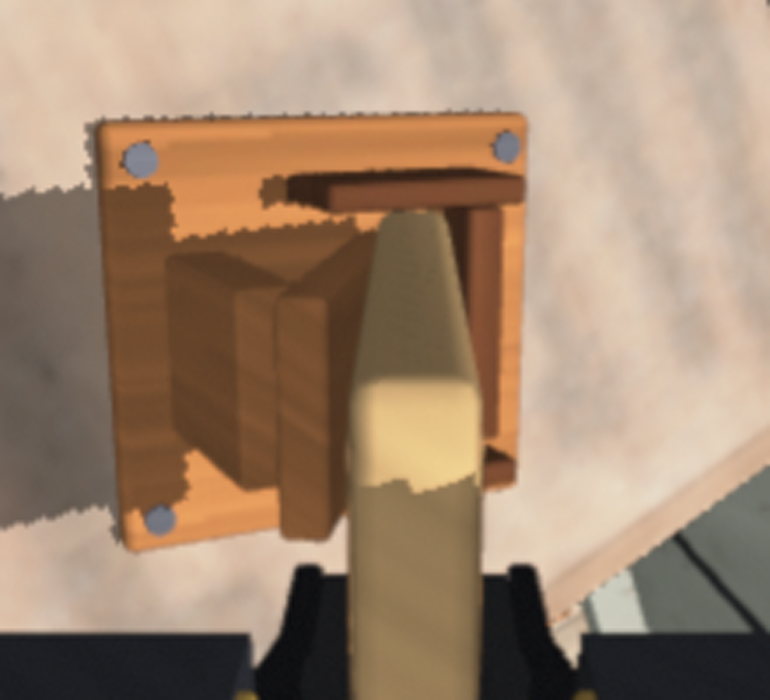

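View pics/D2.png

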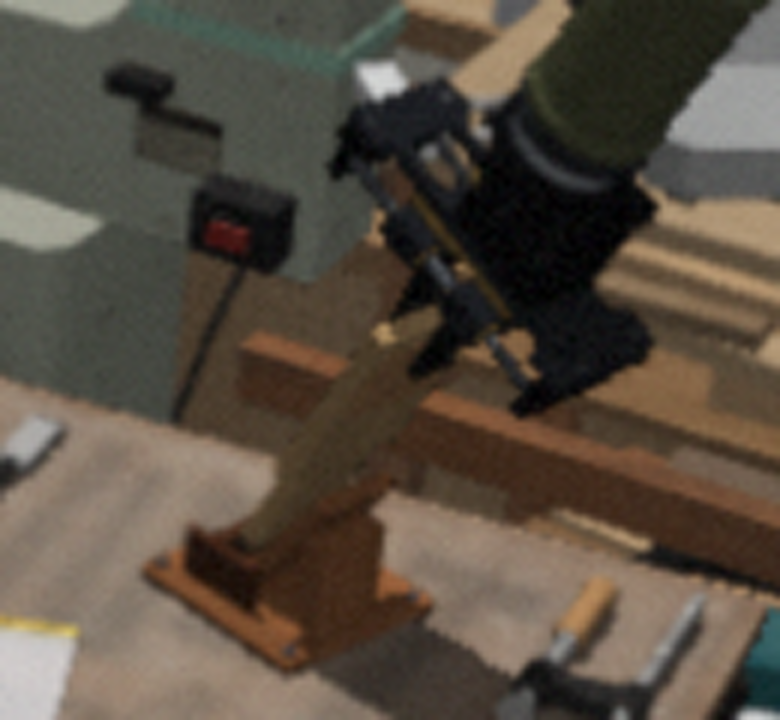

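Emit:
move_arm --steps '[{"jaw":0.008,"dx":0,"dy":-0.002,"dz":0.003,"ax":0.002,"ay":-0.003,"az":0},{"jaw":0.008,"dx":0.007,"dy":-0.0045,"dz":0,"ax":0.001,"ay":0,"az":0.03},{"jaw":0.008,"dx":0.007,"dy":-0.0045,"dz":0,"ax":0,"ay":0,"az":0.03},{"jaw":0.008,"dx":0,"dy":0,"dz":0,"ax":0,"ay":0,"az":0}]'

```text
t: 25.1
position: [423.7, -346.0, 159.7]
orientation: [89.9, 59.1, -20.0]
wrist_force: [1.3, 0.7, -0.3]
opening: 16.0
```

```bash
python3 -c "
from ret import *
rel(); plan(PG+[0,0,4],lean(-19.87,34),n=2);plan(PG,lean(-19.87,35),n=2)
"
```

```text
t 25.1 tcp [ 423.7 -346.   159.7] nose in rest [-8.9 -3.8 32.7] lean 30.87 yaw -19.91 F [ 1.3  0.7 -0.3] op 16.0 [ 37. -14.   8. 127. -17.  39.  36.]
n=2 shift mm [15.1 -8.6 -1.5] rot deg [-0.01  0.06  3.13] | row d [ 0.0075 -0.0044 -0.0008] a [-0.0001  0.0005  0.0273]
n=2 shift mm [ 18.5 -10.7  -1.5] rot deg [-0.01  0.06  4.13] | row d [ 0.0092 -0.0055 -0.0008] a [-0.0001  0.0005  0.036 ]
```

Emit:
move_arm --steps '[{"jaw":0.008,"dx":0.0075,"dy":-0.0044,"dz":-0.001,"ax":0,"ay":0,"az":0.027},{"jaw":0.008,"dx":0.006,"dy":-0.0035,"dz":0,"ax":0,"ay":0,"az":0.024},{"jaw":0.008,"dx":0,"dy":0,"dz":0,"ax":0,"ay":0,"az":0}]'

```text
t: 25.48
position: [424.9, -345.3, 144.6]
orientation: [89.9, 56.2, -20.0]
wrist_force: [1.3, -0.0, -1.9]
opening: 15.6
```

```bash
python3 -c "
from ret import *
rel(); plan(PG,lean(-19.87,35),n=1)
"
```

```text
t 25.475 tcp [ 424.9 -345.3  144.6] nose in rest [-1.6 -2.7 21.7] lean 33.81 yaw -19.88 F [ 1.3 -0.  -1.9] op 15.6 [ 36. -14.  10. 131. -21.  34.  40.]
n=1 shift mm [ 5.  -3.9 -0.4] rot deg [0.02 0.05 1.19] | row d [ 0.005  -0.0039 -0.0004] a [0.0004 0.0009 0.0208]
```

Emit:
move_arm --steps '[{"jaw":0.008,"dx":0.0025,"dy":-0.002,"dz":0,"ax":0,"ay":0,"az":0.01},{"jaw":0.008,"dx":0.0025,"dy":-0.0019,"dz":0,"ax":0,"ay":0,"az":0.01},{"jaw":0.008,"dx":0,"dy":0,"dz":0,"ax":0,"ay":0,"az":0}]'

```text
t: 25.85
position: [424.8, -345.6, 139.0]
orientation: [89.8, 54.9, -20.0]
wrist_force: [-0.7, 0.4, 3.1]
opening: 15.8
```

```bash
python3 -c "
from ret import *
rel(); plan(PG,lean(-19.87,35.15),n=1); print(tcp()[2]['wrist_torque'])
w=grab('wrist','E_wrist'); crop(w,200,120,420,320,3.5,'E1')"
```

```text
t 25.85 tcp [ 424.8 -345.6  139. ] nose in rest [ 1.1 -3.2 17.9] lean 35.08 yaw -19.89 F [-0.7  0.4  3.1] op 15.8 [ 35. -14.  11. 132. -23.  32.  43.]
n=1 shift mm [ 0.3 -0.8 -0.8] rot deg [0.03 0.09 0.07] | row d [ 0.0003 -0.0008 -0.0008] a [0.0006 0.0015 0.0011]
[ 0.02104005 -0.02833443  0.12235011]
```

View pics/E1.png

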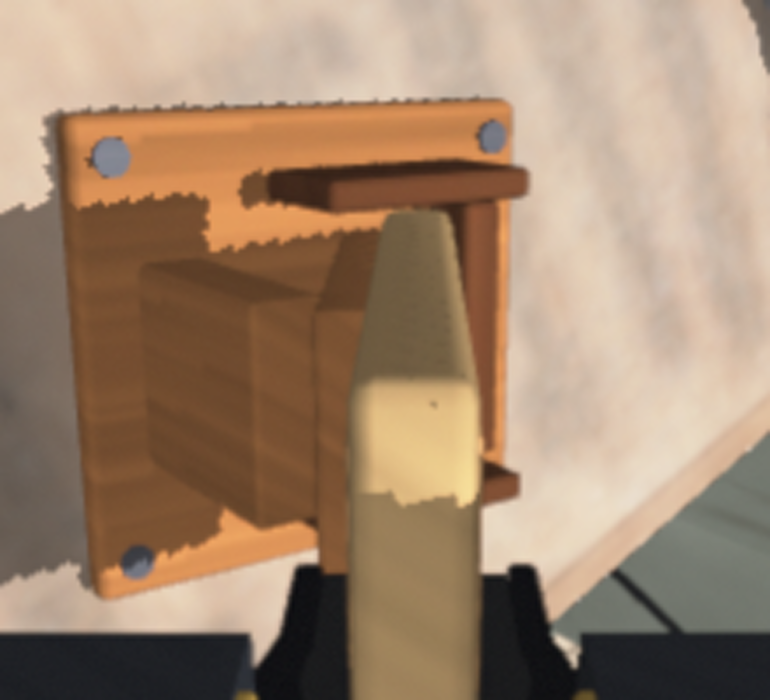

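Emit:
move_arm --steps '[{"jaw":0.008,"dx":0,"dy":-0.001,"dz":0,"ax":0,"ay":0,"az":0},{"jaw":0.02,"dx":0,"dy":0,"dz":0,"ax":0,"ay":0,"az":0},{"jaw":0.04,"dx":0,"dy":0,"dz":0,"ax":0,"ay":0,"az":0},{"jaw":0.087,"dx":0,"dy":0,"dz":0,"ax":0,"ay":0,"az":0},{"jaw":0.087,"dx":0,"dy":0,"dz":0,"ax":0,"ay":0,"az":0}]'

```text
t: 26.52
position: [422.9, -344.1, 136.1]
orientation: [90.0, 55.2, -19.9]
wrist_force: [-0.2, -0.5, 0.3]
opening: 42.3
```

Emit:
move_arm --steps '[{"jaw":0.087,"dx":0,"dy":0,"dz":0,"ax":0,"ay":0,"az":0},{"jaw":0.087,"dx":0,"dy":0,"dz":0,"ax":0,"ay":0,"az":0},{"jaw":0.087,"dx":0,"dy":0,"dz":0,"ax":0,"ay":0,"az":0}]'

```text
t: 26.9
position: [423.2, -344.5, 136.8]
orientation: [89.9, 55.1, -19.9]
wrist_force: [0.5, 0.0, 1.0]
opening: 71.8
```

```bash
python3 -c "
from ret import *
rel(); plan(pd(181),lean(RY,25),n=3); plan(pd(235),lean(RY,15),P0=pd(181),R0=lean(RY,25),n=3)
w=grab('wrist','F_wrist'); crop(w,200,120,440,360,3.2,'F1')"
```

```text
t 26.9 tcp [ 423.2 -344.5  136.8] nose in rest [-1.2 -2.5 15.5] lean 34.90 yaw -19.86 F [0.5 0.  1. ] op 71.8 [ 35. -14.  11. 133. -23.  32.  43.]
n=3 shift mm [-33.6   1.6  -2.1] rot deg [-0.02  0.07 -9.9 ] | row d [-0.0112 -0.0001 -0.0007] a [-0.0001  0.0004 -0.0576]
n=3 shift mm [-53.2  -9.4   0. ] rot deg [ -0.  -0. -10.] | row d [-0.0175 -0.0042  0.    ] a [-0.     -0.     -0.0582]
```

View pics/F1.png

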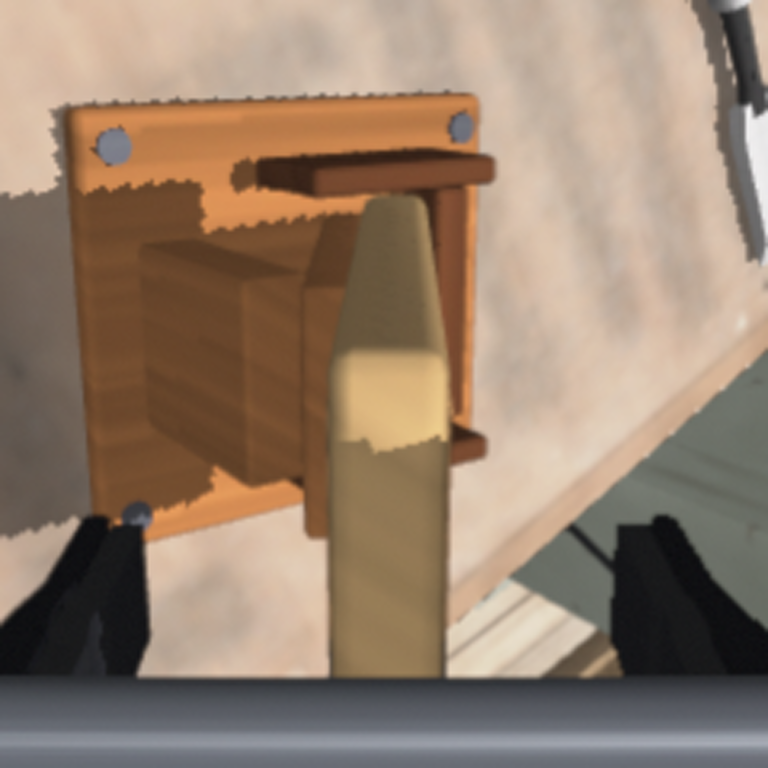

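Emit:
move_arm --steps '[{"jaw":0.087,"dx":-0.011,"dy":0,"dz":0,"ax":0,"ay":0,"az":-0.058},{"jaw":0.087,"dx":-0.011,"dy":0,"dz":0,"ax":0,"ay":0,"az":-0.058},{"jaw":0.087,"dx":-0.011,"dy":0,"dz":0,"ax":0,"ay":0,"az":-0.058},{"jaw":0.087,"dx":0,"dy":0,"dz":0,"ax":0,"ay":0,"az":0}]'

```text
t: 27.45
position: [408.3, -339.5, 166.6]
orientation: [89.7, 64.9, -20.1]
wrist_force: [-0.4, -0.4, -0.4]
opening: 86.7
```

```bash
python3 -c "
from ret import *
rel(); plan(pd(235),lean(RY,15),n=3); plan(pd(290,t=20),lean(RY,10),n=6)"
```

```text
t 27.45 tcp [ 408.3 -339.5  166.6] nose in rest [-38.8  -3.   32.5] lean 25.11 yaw -19.82 F [-0.4 -0.4 -0.4] op 86.7 [ 39. -13.   5. 124. -12.  46.  30.]
n=3 shift mm [-53.  -11.9  -2.3] rot deg [  0.03   0.13 -10.11] | row d [-0.0174 -0.005  -0.0008] a [ 0.0002  0.0007 -0.0588]
n=6 shift mm [-110.6   -1.6   -2.2] rot deg [  0.02   0.13 -15.11] | row d [-0.0183 -0.0023 -0.0004] a [ 0.0001  0.0004 -0.0439]
```

Emit:
move_arm --steps '[{"jaw":0.087,"dx":-0.018,"dy":-0.002,"dz":0,"ax":0,"ay":0,"az":-0.044},{"jaw":0.087,"dx":-0.018,"dy":-0.002,"dz":0,"ax":0,"ay":0,"az":-0.044},{"jaw":0.087,"dx":-0.018,"dy":-0.002,"dz":0,"ax":0,"ay":0,"az":-0.044},{"jaw":0.087,"dx":-0.018,"dy":-0.002,"dz":0,"ax":0,"ay":0,"az":-0.044},{"jaw":0.087,"dx":-0.02,"dy":0.01,"dz":0,"ax":0,"ay":0,"az":-0.044}]'

```text
t: 28.08
position: [378.7, -328.2, 250.2]
orientation: [90.1, 77.8, -19.8]
wrist_force: [-0.0, -0.3, -0.1]
opening: 86.8
```

Emit:
move_arm --steps '[{"jaw":0.087,"dx":-0.02,"dy":0.01,"dz":-0.02,"ax":0,"ay":0,"az":0},{"jaw":0.087,"dx":0,"dy":0,"dz":0,"ax":0,"ay":0,"az":0}]'

```text
t: 28.32
position: [393.3, -311.0, 273.3]
orientation: [89.7, 77.5, -19.9]
wrist_force: [-1.2, 0.2, 0.0]
opening: 86.9
```

```bash
python3 -c "
from ret import *
rel(); w=grab('wrist','G_wrist'); d=grab('top','G_top'); e=grab('side','G_side'); crop(e,290,120,480,260,4.2,'G1'); crop(d,270,190,540,320,2.9,'G2')
im=d['frame'][205:270,340:410,::-1].astype(float); im=np.clip((im-190)*4,0,255).astype(np.uint8); cv2.imwrite('pics/G4.png',cv2.resize(im,None,fx=9,fy=9,interpolation=cv2.INTER_CUBIC))"
```

```text
t 28.325 tcp [ 393.3 -311.   273.3] nose in rest [-93.4  19.  128.8] lean 12.48 yaw -19.67 F [-1.2  0.2  0. ] op 86.9 [ 38. -11.   0. 107.  -4.  72.  20.]
```

View pics/G_wrist.png

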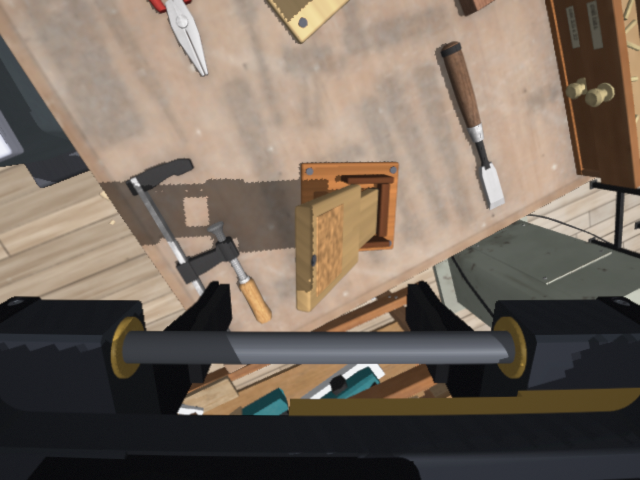

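View pics/G1.png

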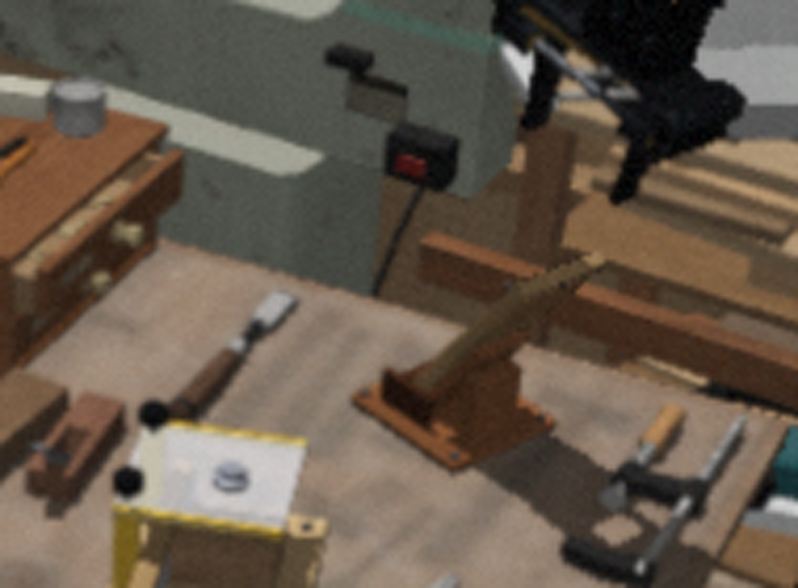

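View pics/G2.png

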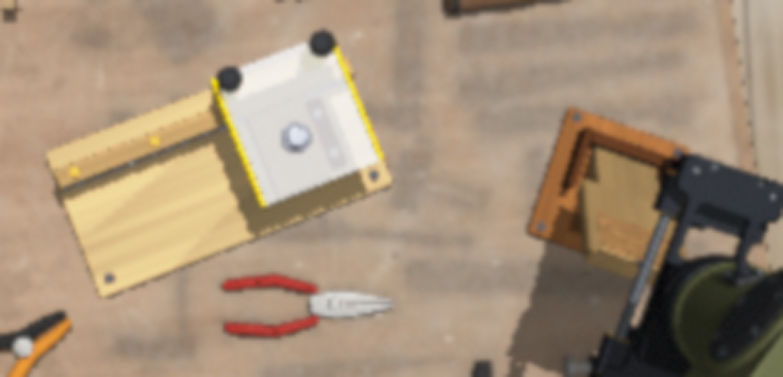

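View pics/G4.png

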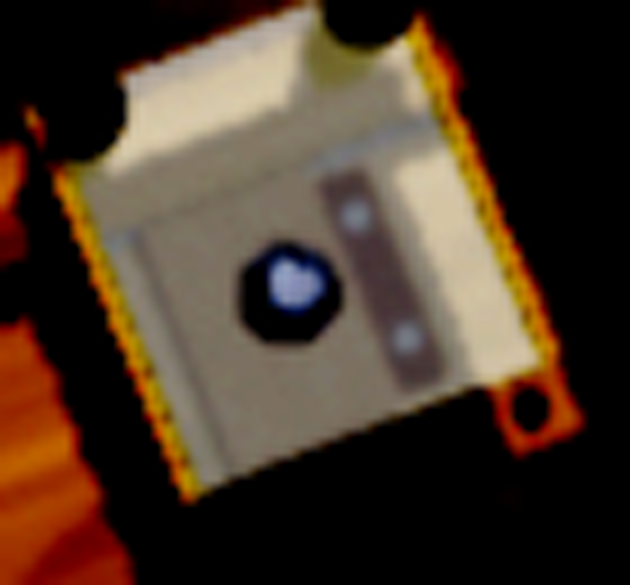

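```bash
python3 -c "
from workcell import job
print(job.hand_in())"
```

```text
the job is handed in; nothing more can be done
None
```

The job is done and handed in, at about 28.5 s of the 69 s allowed. `hand_in` gives no verdict, so what follows rests on my own checks.

- **Block placed:** I laid the beech block on the infeed, pressed its narrow end on the fence with about 8 N, and let go. Its near end then measured within about 0.2 mm of where it must be when flat against the fence.
- **Block fed:** I pushed it home with the paddle leaning 35 degrees and the fingers off it throughout. The push force stayed near 1 N until the nose reached its expected home position, then rose to about 9 N, so the block had met the stop.
- **Paddle returned:** It is back in its rest, between the cheeks and leaning on the back board, about where it stood before.

In the last pictures the block lies flat against the fence and meets the stop, with no gap visible under the guard. The gripper is open and clear of everything. I moved nothing else, and the things near the work still lie as they were.

**Disagreement between cameras:** the top camera read 2 to 4 mm off in places compared with the wrist camera. I trusted the wrist camera and contact forces at the fence and stop.

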